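# Clear the spent battery packs into the latched bin

### The arm

A 7-joint arm with a two-finger parallel gripper is mounted at the origin on the work surface. World frame = base frame: x ahead of the robot, y to its left, z up, the work surface at z = 0. Lengths are in mm, angles in rad, forces in N, time in s.
With the tool pointing down it reaches from about 425 to 825 mm from the base axis. Payload 3.6 kg.
Tool frame: the origin (TCP) lies at the very end of the fingers, on their centre line; the grasp point (between the pads) lies 19 mm behind it (grip_depth is the distance from the TCP to the grasp point, in mm); z points along the fingers, y is the line along which they close (so a half turn about z gives the same grasp; the last joint's range is limited). The gripper opens to 93 mm and grips with 3 to 60 N. Pads are 15 mm wide; open, the fingers measure 128 mm over their backs; the gripper's body (75 mm by 188 mm) begins 65 mm behind the grasp point.
Start: joints at [1.258, 0.615, -0.013, 1.423, 0.008, 1.103, -0.04], TCP at [183.264, -623.599, 218.64] pointing down, gripper open.
Joint ranges: [-3.12, 3.12], [-0.3, 2.06], [-1.34, 1.32], [0.26, 2.42], [-1.36, 4.5], [0.01, 1.98], [-2.84, 2.84]. Speed limits (rad/s): [2.79, 2.79, 3.14, 3.14, 3.14, 3.14, 3.14].

### API

Orientations are given as a rotation vector (axis times angle).
In Python, from plant import read_state, camera, camera_params, job_done, recognise, grip_depth gives the robot as it stands.
- The arm moves only by the tool send_rows, never from a script. Its argument "rows" is a list that holds one entry, the list of rows, each a list of 7 numbers: the shift along the tool's x, y, z in m, then the turn, a rotation vector about the tool's x, y, z in rad, then the closure, from -1 (fully open) to 1 (shut). A call has 1 to 20 rows; each row is the pose to reach, as a shift and turn from the pose commanded when the call began, along the tool's axes at that moment; what a row does not reach only later rows make up. A row lasts 1/8 s, in which the tool goes at most 62.5 mm and 10.7 degrees, less where a joint would pass 70% of its speed; a pose out of reach is approached as far as the arm can. A call with a gripper value outside its range is refused whole. The fingers move at their own pace and stop on an object; "squeeze" is the grip in N (left out, the last holds). Time passes only in rows, so rows that repeat a pose let the fingers close. It gives the time, the measured TCP pose, the force, the opening and the grip force at its end, in the units of the state.
- read_state(): the state, without advancing time (a new reading comes with each control period).
- camera(name): name is "scene" or "top" or "wrist"; returns the picture (420x560x3 uint8, blue, green, red); there is no depth.
- camera_params(name): a dict with "intrinsics" (3x3 intrinsics, pixels), "rvec" (rotation vector, rad) and "tvec" (3), from world to camera coordinates, as OpenCV has them. Camera axes: x right, y down, z forward; pixel columns grow to the right and rows downward; lengths in mm; the calibration is good to about 2 mm. A picture is of the moment at which its call begins: read the wrist's pose just before it. camera_params takes no time and is no camera call; for the wrist camera it gives the pose at the moment of the call.
- job_done(): hands the job in; it is judged then, once.
Trained networks look in the newest picture that a camera, given by its name, has taken for a name from the list of things; names that differ only in an ending like _2 or _b are one class to them, and where a whole thing is asked for, a point or a joint stands for the part that bears it (a point fixed in the world has none). Each returns a list of dicts, best first, with "p" (0 to 1); they miss things now and then, are a little off and sometimes report something else, mostly with a low value. They report only what shows in the picture. A call takes as long as a camera call.
- recognise(camera, thing): "extent" ([centre column, centre row, width, height] in pixels, round what is visible of it).
The state is a dict: "time_s": time; "joint_pos": joint angles; "joint_velocities": joint speeds; "joint_torque": joint torques, N m; "position": TCP position; "eef_rot": TCP orientation; "wrist_force": force on the tool from outside, world axes, zero at the start; "wrist_torque": the same for the moment, N m; "finger_gap": opening from 0.0 (shut) to 1.0 (fully open); "grasp_force": force on a finger pad.
Only numpy, scipy, OpenCV 4.12 (cv2) and the standard library are available. Lean on these libraries where they do the work, as an engineer would, in place of code of your own. Each camera call takes 0.05 s, during which the arm holds its last target. There are 200 camera calls.

### The job

Clear away the spent battery packs on the phone-repair bench: turn the blue turnbutton clear of the battery bin's lid, open the lid fully upright, and feed every battery pack lying on the bench through the neck into the bin. Then shut the lid flat and turn the turnbutton fully back across it; the turnbutton must be clear of the lid whenever the lid is moved, and everything else on the bench stays where it is.

Things in the scene. Friction and masses are not known exactly. Their poses are not given: they have to be found in the camera images.
- bin: the battery bin, fixed to the bench: red box with a yellow top, 130 mm (x) by 180 mm (y), 105 mm tall; origin at the centre of its underside, z up; its far side (+x) carries the lid's hinge. Inside it is hollow from 4 mm to 90 mm above the bench, with 4 mm walls; packs dropped in lie loose there and may pile up under the neck (all five fit)
- neck (a point): centre of the neck's mouth in the bin's top face (105 mm above the bench): a rectangular hole, 28 mm along the bin's x and 42 mm along the bin's y, outlined in black, that goes straight down through 15 mm of solid top into the hollow; it lies 10 mm towards -x of the bin's centre and under the lid while that is shut. Axes as the bin's
- lid (a joint): the lid's angle: 0 shut flat on the bin's top, grows as it opens upward and away to its stop at 1.75 rad (just past upright). Stiff hinge (0.06 N m): it stays where it is left. Grey plate 100 mm (bin x) by 80 mm (bin y), 6 mm thick, 80 g; shut, it covers from bin x = -50 to +50 mm and its upper face is 111.5 mm above the bench
- lid_hinge (a point): middle of the lid's hinge axis, at bin x = +50 mm, 105.5 mm above the bench; the axis runs along the bin's y. The point turns with the lid: its -x axis points along the lid to its free edge, its z axis out of the lid's outer face
- lid_fin (a point): grip point on the black fin that stands on the lid's outer face near its free edge, 90 mm from the hinge axis, 22 mm above the lid's underside (so 16 mm above its outer face). The fin is 10 mm thick (along the bin's y), 20 mm long (along the lid) and 30 mm high above the lid's outer face; pinched across its 10 mm it can pivot between the fingers as the lid swings
- turnbutton (a joint): the turnbutton's angle: 0 = across, its arm pointing along the bin's +y over the lid's edge (stop); grows clockwise seen from above to 1.5 rad (stop), the arm then pointing along the bin's +x beside the lid. The arm leaves the lid's edge at about 0.77 rad. Friction 0.04 N m, stays where left; it starts at 0 to 0.25. Lid and arm do not collide in the simulation, but passing one through the other is forbidden
- button_grip (a point): grip point on the blue turnbutton, on its vertical pivot axis, at bin x = 0, y = -66 mm, 132 mm above the bench: a thumb ridge 10 mm thick, 30 mm long, from 119 to 143 mm above the bench, in line with the arm below it (arm 12 mm wide, 6 mm thick, underside 113 mm above the bench, reaching 36 mm from the pivot). The point's y axis points along the arm
- pack1_center (a point): spent rechargeable battery pack, a rigid block 18 mm (x) by 30 mm (y) by 14 mm (z), 20 g, silver with an amber tape band at one end and a thin black line; lies on the bench with its 14 mm side upright; the point is its centre, axes are the block's own. There are three to five packs; one that is absent reads None from the start
- pack2_center (a point): spent rechargeable battery pack, a rigid block 18 mm (x) by 30 mm (y) by 14 mm (z), 20 g, silver with an amber tape band at one end and a thin black line; lies on the bench with its 14 mm side upright; the point is its centre, axes are the block's own. There are three to five packs; one that is absent reads None from the start
- pack3_center (a point): spent rechargeable battery pack, a rigid block 18 mm (x) by 30 mm (y) by 14 mm (z), 20 g, silver with an amber tape band at one end and a thin black line; lies on the bench with its 14 mm side upright; the point is its centre, axes are the block's own. There are three to five packs; one that is absent reads None from the start
- pack4_center (a point): spent rechargeable battery pack, a rigid block 18 mm (x) by 30 mm (y) by 14 mm (z), 20 g, silver with an amber tape band at one end and a thin black line; lies on the bench with its 14 mm side upright; the point is its centre, axes are the block's own. There are three to five packs; one that is absent reads None from the start
- pack5_center (a point): spent rechargeable battery pack, a rigid block 18 mm (x) by 30 mm (y) by 14 mm (z), 20 g, silver with an amber tape band at one end and a thin black line; lies on the bench with its 14 mm side upright; the point is its centre, axes are the block's own. There are three to five packs; one that is absent reads None from the start
- phone: bystander, leave alone: black phone, 145 x 70 x 9 mm; origin at the centre of its underside
- fan: bystander, leave alone: small square black fan with amber hub, 40 x 40 x 20 mm, lying among the packs; origin at the centre of its underside
- driver: bystander, leave alone: red-handled screwdriver, about 150 mm; origin at the centre of its underside
- rinse: bystander, leave alone: white plastic bottle, 52 mm across, 110 mm tall; origin at the centre of its underside
- screwdish: bystander, leave alone: steel dish, 70 mm across, 20 mm tall; origin at the centre of its underside
- flux: bystander, leave alone: small black jar with a green lid, 44 mm across, 35 mm tall; origin at the centre of its underside
- brush: bystander, leave alone: wooden-handled brush, about 160 mm; origin at the centre of its underside

How it is judged (in metres and radians):
On the way, in this order (a step that is already met when the one before it is completed fails the run):
1. the turnbutton is turned clear of the lid (beyond 1.0 rad) (value of joint turnbutton above 1 rad), for 0.2 s.
2. the lid is opened upright (beyond 1.35 rad) (value of joint lid above 1.35 rad), for 0.2 s.
3. every pack present is inside the bin, below the neck (x of pack1_center in the frame of bin between -0.065 and 0.065 m and y of pack1_center in the frame of bin between -0.09 and 0.09 m and z of pack1_center in the frame of bin between 0 and 0.086 m and x of pack2_center in the frame of bin between -0.065 and 0.065 m and y of pack2_center in the frame of bin between -0.09 and 0.09 m and z of pack2_center in the frame of bin between 0 and 0.086 m and x of pack3_center in the frame of bin between -0.065 and 0.065 m and y of pack3_center in the frame of bin between -0.09 and 0.09 m and z of pack3_center in the frame of bin between 0 and 0.086 m and x of pack4_center in the frame of bin between -0.065 and 0.065 m and y of pack4_center in the frame of bin between -0.09 and 0.09 m and z of pack4_center in the frame of bin between 0 and 0.086 m and x of pack5_center in the frame of bin between -0.065 and 0.065 m and y of pack5_center in the frame of bin between -0.09 and 0.09 m and z of pack5_center in the frame of bin between 0 and 0.086 m), for 0.2 s.
4. the lid is shut (below 0.06 rad) (value of joint lid below 0.06 rad), for 0.2 s.
5. the turnbutton is back across the shut lid (below 0.2 rad) (value of joint turnbutton below 0.2 rad and value of joint lid below 0.06 rad), for 0.2 s.
At the end, for the whole second after the job is handed in: Every pack present rests inside the bin (centre within its walls and less than 86 mm above its underside), the lid is shut (below 0.06 rad) and the turnbutton lies across it (below 0.2 rad) (all of step 3 and all of step 5 and linear speed of each of pack1, pack2, pack3, pack4, pack5 below 0.03 m/s); the robot touches nothing.
It fails at once if the lid is moved through the turnbutton (lid above 0.15 rad while the turnbutton is below 0.75 rad) (value of joint lid above 0.15 rad and value of joint turnbutton below 0.75 rad).
It fails at once if a bystander is moved more than 40 mm (distance of any of phone, fan, driver, rinse, screwdish, flux, brush from where it was at the start of the episode above 0.04 m).
Of pack1, pack2, pack3, pack4, pack5 only 3 to 5 are there at a start; the rules pass over those that are not, and their reading is None.
At some moment in a run one of pack1, pack2, pack3, pack4, pack5 may be knocked a few centimetres aside while the robot is not near it.
Once in a run the grip may slacken for a moment while it holds something.
It also fails if it takes over 210 s, if anything falls off the work surface, if the arm or the gripper's body presses on something with over 40 N, if the wrist force passes 120 N, or if a joint passes its speed limit or range.

## Working session

There is one attempt and no reset: what is moved stays moved. The work goes in short steps, Python scripts to look and compute and a tool call to move; the robot and the scene stay as the last step left them, time stands still between calls to the robot, and variables do not carry over. Pictures are saved under pics/ and viewed, at most 14 in all, crops included, and the job is handed in when it is done.

Besides the shell and the picture viewer there is one more tool, called as a command line: name --argument value ..., lists and objects as JSON in quotes. send_rows: Moves the arm, as the interface text tells. Its arguments: {"type":"object","properties":{"rows":{"type":"array","items":{"type":"array","items":{"type":"array","items":{"type":"number"}}}},"squeeze":{"type":"number"}},"required":["rows"]}

```bash
mkdir -p pics; ls
cat > h.py <<'E'
import numpy as np, cv2
from scipy.spatial.transform import Rotation as R
from plant import *
def shot(name,fn=None):
    p=camera_params(name); im=camera(name)
    if fn: cv2.imwrite('pics/'+fn,im)
    return im,p
def ray(p,u,v,z):
    K=np.array(p['intrinsics']);Rm=R.from_rotvec(np.ravel(p['rvec'])).as_matrix();t=np.ravel(p['tvec'])
    d=Rm.T@np.linalg.inv(K)@[u,v,1]; o=-Rm.T@t
    return o+d*(z-o[2])/d[2]
def proj(p,P):
    return cv2.projectPoints(np.array(P,float).reshape(-1,3),np.ravel(p['rvec']).astype(float),np.ravel(p['tvec']).astype(float),np.array(p['intrinsics'],float),None)[0].reshape(-1,2)
E
python3 - <<'E'
from h import *
s=read_state();print(s['time_s'],s['position'],s['eef_rot'],s['finger_gap'],grip_depth)
a,p=shot('top','top0.png');
for n in ['bin','lid_fin','button_grip','pack1_center','phone','fan','driver','rinse','screwdish','flux','brush']:
    for d in recognise('top',n)[:6]: print(n,round(d['p'],2),np.round(d['extent']),np.round(ray(p,*d['extent'][:2],0))[:2])
print(-R.from_rotvec(np.ravel(p['rvec'])).as_matrix().T@np.ravel(p['tvec']))
b,p=shot('scene','scene0.png')
E
```

```text
pics
0.0 [ 183.03749944 -622.87414419  217.48142779] [-3.10704878e+00 -4.47150379e-01  6.36749972e-04] 0.9984445831986245 18.8
bin 0.76 [235. 225.  90.  70.] [509. 168.]
lid_fin 0.97 [235. 224.  39.  44.] [512. 169.]
button_grip 0.62 [257. 225.  21.  12.] [510. 113.]
pack1_center 0.5 [390. 250.  16.   9.] [ 454. -216.]
phone 0.8 [139. 281.  64.  29.] [369. 396.]
driver 0.74 [439. 305.  54.  45.] [ 323. -330.]
driver 0.71 [235. 224.  42.  46.] [512. 169.]
rinse 0.61 [316. 130.  24.  34.] [759. -32.]
screwdish 0.73 [369. 150.  24.  28.] [ 708. -168.]
flux 0.81 [260. 148.  17.  16.] [707. 113.]
brush 0.77 [433. 153.  63.  18.] [ 702. -331.]
[ 396.35721351   40.81046158 1030.15959942]
```

View pics/top0.png

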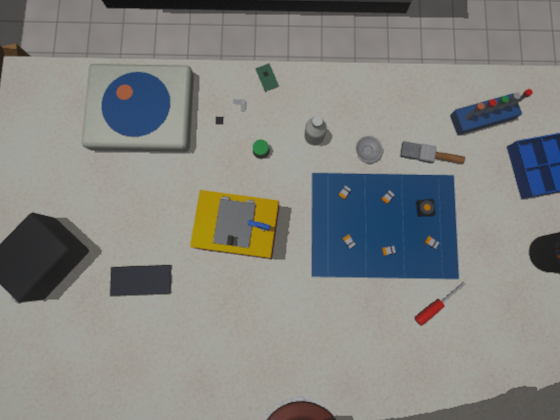

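View pics/scene0.png

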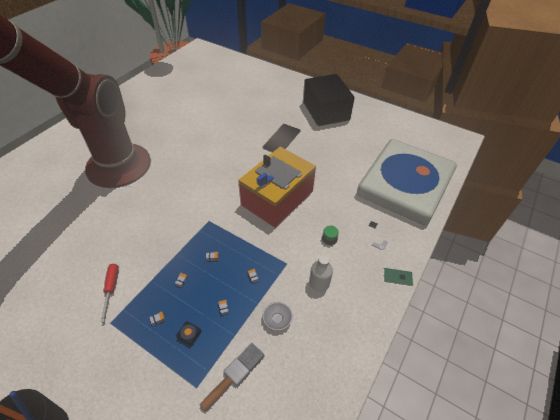

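Top view: bin at (235,225), with fin at (232,239) on the -x side and turnbutton at (260,226). Five packs are at (345,192), (388,197), (349,241), (389,250) and (432,241), with the fan at (425,207).

```bash
cat >> h.py <<'E'
def rot(yaw):  # tool down, tool y axis at world angle yaw
    y=np.array([np.cos(yaw),np.sin(yaw),0]);z=np.array([0,0,-1.]);x=np.cross(y,z)
    return np.stack([x,y,z],1)
def rel(P0,R0,P1,R1):
    return np.round(np.r_[R0.T@(np.array(P1)-P0)/1000,R.from_matrix(R0.T@R1).as_rotvec()],4).tolist()
def cur():
    s=read_state();return np.array(s['position']),R.from_rotvec(s['eef_rot']).as_matrix()
def yawof(Rm): return np.arctan2(Rm[1,1],Rm[0,1])
E
python3 - <<'E'
from h import *
a=cv2.imread('pics/top0.png');p=camera_params('top')
hsv=cv2.cvtColor(a,cv2.COLOR_BGR2HSV)
m=cv2.inRange(hsv,(20,150,120),(35,255,255));m[:, :180]=0;m[:,300:]=0
c=max(cv2.findContours(m,0,1)[0],key=cv2.contourArea)
h=cv2.convexHull(c);b=cv2.boxPoints(cv2.minAreaRect(h));print(b)
W=np.array([ray(p,u,v,105) for u,v in h[:,0]])[:,:2].astype(np.float32)
r=cv2.minAreaRect(W);print(r)
for u,v in [(345,192),(388,197),(349,241),(389,250),(432,241),(425,207)]: print(np.round(ray(p,u,v,14)[:2]))
w=camera_params('wrist');P,Rm=cur()
Rw=R.from_rotvec(np.ravel(w['rvec'])).as_matrix();o=-Rw.T@np.ravel(w['tvec'])
print('cam in tool',Rm.T@(o-P),(Rm.T@Rw.T).round(2).tolist(),np.round(w['intrinsics']).tolist())
C=np.array(r[0]);print(rel(P,Rm,[C[0]-0,C[1]-30,300],rot(np.radians(-6))))
print(rel(P,Rm,[C[0]-0,C[1]-30,300],rot(np.radians(-6)))[5],yawof(Rm))
E
```

```text
[[190.08115 246.73834]
 [197.92496 189.21704]
 [278.20486 200.1643 ]
 [270.36105 257.6856 ]]
((501.6293640136719, 156.6025848388672), (179.2706756591797, 129.6928253173828), 83.16458892822266)
[ 594. -104.]
[ 583. -210.]
[ 473. -113.]
[ 452. -210.]
[ 476. -315.]
[ 560. -301.]
cam in tool [  82.68321213    0.29586307 -165.40389315] [[0.0, -0.96, -0.3], [1.0, 0.0, 0.0], [-0.0, -0.3, 0.96]] [[344.0, 0.0, 281.0], [0.0, 344.0, 206.0], [0.0, 0.0, 1.0]]
[0.5169, -0.63, -0.0813, -0.0, -0.0001, -1.1803]
-1.1803 -1.2849978850180293
```

Run:
```python
from h import *
P,Rm=cur()
for q,y in [([450,-400,280],-1.285),([500,-130,300],-.6),([495,115,300],-.119)]: print(rel(P,Rm,q,rot(y)))
```

```text
[0.3189, -0.1393, -0.0613, -0.0001, -0.0001, 0.0]
[0.443, -0.3843, -0.0813, -0.0, -0.0001, -0.685]
[0.5073, -0.6207, -0.0813, -0.0, -0.0001, -1.166]
```

send_rows --rows '[[[0.319,-0.139,-0.061,0,0,0,-1],[0.319,-0.139,-0.061,0,0,0,-1],[0.319,-0.139,-0.061,0,0,0,-1],[0.319,-0.139,-0.061,0,0,0,-1],[0.319,-0.139,-0.061,0,0,0,-1],[0.319,-0.139,-0.061,0,0,-0.15,-1],[0.443,-0.384,-0.081,0,0,-0.3,-1],[0.443,-0.384,-0.081,0,0,-0.4,-1],[0.443,-0.384,-0.081,0,0,-0.55,-1],[0.443,-0.384,-0.081,0,0,-0.685,-1],[0.443,-0.384,-0.081,0,0,-0.8,-1],[0.507,-0.621,-0.081,0,0,-0.9,-1],[0.507,-0.621,-0.081,0,0,-1.0,-1],[0.507,-0.621,-0.081,0,0,-1.1,-1],[0.507,-0.621,-0.081,0,0,-1.166,-1],[0.507,-0.621,-0.081,0,0,-1.166,-1],[0.507,-0.621,-0.081,0,0,-1.166,-1],[0.507,-0.621,-0.081,0,0,-1.166,-1]]]' --squeeze 15

```text
time_s: 2.9
position: [495.0, 112.9, 299.6]
eef_rot: [2.353, 2.08, -0.001]
wrist_force: [1.0, -0.4, -0.6]
finger_gap: 1.003
grasp_force: 0.0
```

Run:
```python
from h import *
s=read_state();print(s['time_s'],s['position'],s['joint_pos'],yawof(cur()[1]))
a,p=shot('wrist','w1.png')
for n in ['bin','lid_fin','button_grip']:
    for d in recognise('wrist',n)[:3]: print(n,round(d['p'],2),np.round(d['extent']))
C=np.array([501.6,156.6]);B=R.from_euler('z',-6.84,degrees=True).as_matrix()[:2,:2]
for q in [(0,-66,143),(0,-66,119),(-40,0,141.5),(-65,-90,105),(65,-90,105),(-65,90,105),(0,0,111.5)]:
    print(q,proj(p,np.r_[C+B@q[:2],q[2]]).round(1))
```

```text
2.9 [494.97848068 112.94742995 299.56373282] [ 0.0661846   0.34668107 -0.46760343  1.6892966   0.17002972  1.14631688
 -0.57078206] -0.1229208739201828
bin 0.95 [281. 136. 136. 187.]
lid_fin 0.64 [280. 132. 137. 182.]
lid_fin 0.6 [280. 134. 107.  85.]
button_grip 0.76 [284. 196.  19.  59.]
(0, -66, 143) [[282.5 210.4]]
(0, -66, 119) [[282.4 203.4]]
(-40, 0, 141.5) [[239.4 142.6]]
(-65, -90, 105) [[223.9 220.5]]
(65, -90, 105) [[340.9 220.3]]
(-65, 90, 105) [[214.   42.9]]
(0, 0, 111.5) [[282.3 139. ]]
```

View pics/w1.png

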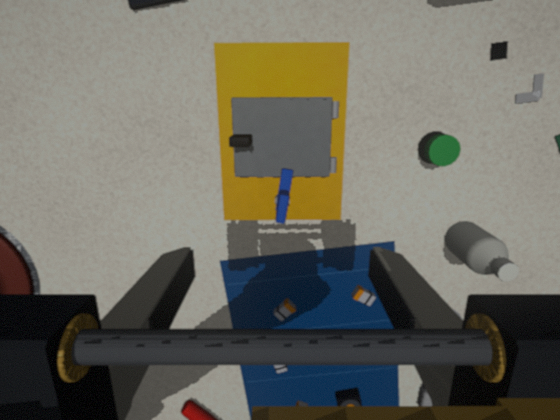

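```bash
cat >> h.py <<'E'
C=np.array([501.6,156.6]);YAW=np.radians(-6.84);B=R.from_euler('z',YAW).as_matrix()
def bw(x,y,z): return np.r_[C,0]+B@[x,y,z]
def tobin(w): return B.T@(np.array(w)-np.r_[C,0])
E
python3 - <<'E'
from h import *
p=camera_params('wrist');a=cv2.imread('pics/w1.png')
m=cv2.inRange(cv2.cvtColor(a,cv2.COLOR_BGR2HSV),(105,180,60),(125,255,255));m[224:]=0;m[:150]=0
ys,xs=np.nonzero(m);k=ys<ys.min()+3
print(ys.min(),xs[k].mean(),ys.max());t=tobin(ray(p,xs[k].mean(),ys.min(),119));print('tip',t,np.arctan2(t[0],t[1]+66))
k=ys>ys.max()-3;e=tobin(ray(p,xs[k].mean(),ys.max(),143));print('ridge end',e,np.arctan2(-e[0],-e[1]-66))
a0=np.arctan2(t[0],t[1]+66)
P,Rm=cur();T=bw(0,-66,0)
for z in (160,122): print(rel(P,Rm,[T[0],T[1],z],rot(YAW-a0)))
E
```

```text
170 286.5416666666667 221
tip [  3.9773572  -29.30961221 119.        ] 0.10798159190246534
ridge end [ -2.50157405 -75.95434217 143.        ] 0.24620634026708263
[-0.0229, 0.0017, 0.1397, 0.0001, 0.0003, 0.1062]
[-0.0229, 0.0017, 0.1777, 0.0001, 0.0003, 0.1062]
```

send_rows --rows '[[[-0.023,0.0015,0.06,0,0,0.118,0],[-0.023,0.0015,0.12,0,0,0.118,0],[-0.023,0.0015,0.15,0,0,0.118,0],[-0.023,0.0015,0.177,0,0,0.118,0],[-0.023,0.0015,0.177,0,0,0.118,0],[-0.023,0.0015,0.177,0,0,0.118,1],[-0.023,0.0015,0.177,0,0,0.118,1],[-0.023,0.0015,0.177,0,0,0.118,1],[-0.023,0.0015,0.177,0,0,0.118,1],[-0.023,0.0015,0.177,0,0,0.118,1],[-0.023,0.0015,0.177,0,0,0.118,1]]]' --squeeze 12

```text
time_s: 4.47
position: [493.1, 92.2, 123.1]
eef_rot: [-2.468, -1.943, 0.0]
wrist_force: [-2.6, 0.8, 5.6]
finger_gap: 0.107
grasp_force: 11.9
```

send_rows --rows '[[[0,0,0,0,0,0.15,1],[0,0,0,0,0,0.3,1],[0,0,0,0,0,0.45,1],[0,0,0,0,0,0.6,1],[0,0,0,0,0,0.75,1],[0,0,0,0,0,0.9,1],[0,0,0,0,0,1.05,1],[0,0,0,0,0,1.2,1],[0,0,0,0,0,1.32,1],[0,0,0,0,0,1.36,1],[0,0,0,0,0,1.36,1],[0,0,0,0,0,1.36,0.5],[0,0,0,0,0,1.36,0.4],[0,0,0,0,0,1.36,0.4],[0,0,-0.05,0,0,1.36,0.4],[0,0,-0.1,0,0,1.36,0.4],[0,0,-0.15,0,0,1.36,0.4],[0,0,-0.15,0,0,1.36,0.4]]]'

```text
time_s: 6.72
position: [496.0, 92.5, 276.6]
eef_rot: [-3.139, 0.042, -0.015]
wrist_force: [0.4, -0.0, -0.3]
finger_gap: 0.299
grasp_force: 0.0
```

Run:
```python
from h import *
s=read_state();print(s['time_s'],s['position'],s['joint_pos'],yawof(cur()[1]))
a,p=shot('top');cv2.imwrite('pics/t2.png',cv2.resize(a[160:290,160:320],None,fx=4,fy=4))
P,Rm=cur()
T=bw(-40,0,0)
for z in (170,118): print(rel(P,Rm,[T[0],T[1],z],rot(YAW-np.pi/2)))
```

```text
6.725 [495.95234897  92.48777894 276.61190696] [-0.257539    0.32554699  0.04080546  1.75593795 -0.0150565   1.05065344
 -1.80876091] -1.5972312019417259
[-0.0345, -0.0682, 0.1041, -0.0012, -0.0039, 0.0931]
[-0.0348, -0.0682, 0.1561, -0.0012, -0.0039, 0.0931]
```

View pics/t2.png

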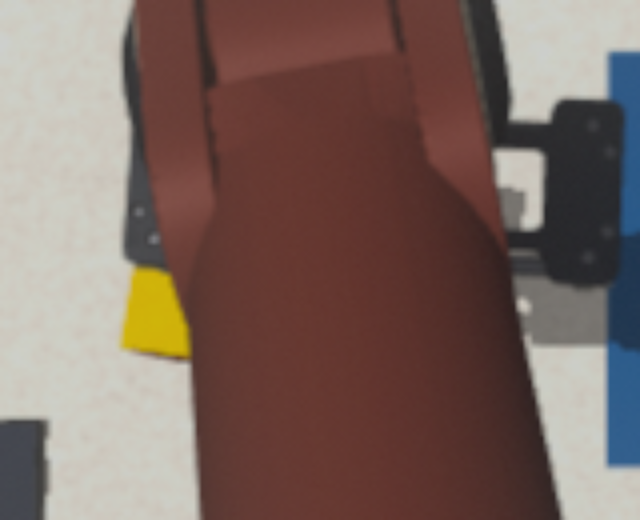

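Run:
```python
from h import *
a,p=shot('wrist','w2.png')
for n in ['lid_fin','button_grip']:
    for d in recognise('wrist',n)[:3]: print(n,round(d['p'],2),np.round(d['extent']))
for q in [(0,-66,143),(36,-66,119),(-40,0,141.5),(-65,-90,105)]: print(q,proj(p,bw(*q)).round(1))
```

```text
lid_fin 0.74 [213. 183.  86. 120.]
button_grip 0.7 [281. 183.  16.  63.]
button_grip 0.22 [ 68. 262. 115.  50.]
(0, -66, 143) [[281.9 198. ]]
(36, -66, 119) [[285.5 154. ]]
(-40, 0, 141.5) [[207.1 232.4]]
(-65, -90, 105) [[298.6 249.3]]
```

View pics/w2.png

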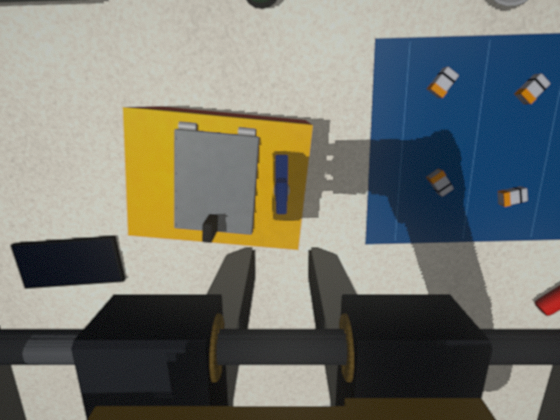

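send_rows --rows '[[[-0.0345,-0.068,0.02,0,-0.004,0.093,0.3],[-0.0345,-0.068,0.08,0,-0.004,0.093,0.3],[-0.0345,-0.068,0.11,0,-0.004,0.093,0.3],[-0.0345,-0.068,0.13,0,-0.004,0.093,0.3],[-0.0345,-0.068,0.15,0,-0.004,0.093,0.3],[-0.0345,-0.068,0.159,0,-0.004,0.093,0.3],[-0.0345,-0.068,0.159,0,-0.004,0.093,0.3],[-0.0345,-0.068,0.159,0,-0.004,0.093,1],[-0.0345,-0.068,0.159,0,-0.004,0.093,1],[-0.0345,-0.068,0.159,0,-0.004,0.093,1],[-0.0345,-0.068,0.159,0,-0.004,0.093,1],[-0.0345,-0.068,0.159,0,-0.004,0.093,1]]]' --squeeze 12

```text
time_s: 8.43
position: [461.1, 162.9, 114.0]
eef_rot: [-3.134, 0.185, 0.004]
wrist_force: [0.5, 5.4, -0.2]
finger_gap: 0.108
grasp_force: 12.0
```

Run:
```python
from h import *
P,Rm=cur();print(P,tobin(P),yawof(Rm))
p0=np.array([50-90,24.])
for t in np.r_[np.arange(.15,1.66,.15),1.7]:
    x=50-90*np.cos(t)+24*np.sin(t)+40; z=90*np.sin(t)+24*np.cos(t)-24
    print(round(t,2),rel(P,Rm,P+B@[x,0,z],Rm)[:3])
```

```text
[461.09298659 162.87100236 114.0149706 ] [-40.96556755   1.40209889 114.0149706 ] -1.6885854963570799
0.15 [0.0046, -0.0, -0.0132]
0.3 [0.011, -0.0, -0.0256]
0.45 [0.0193, -0.0001, -0.0368]
0.6 [0.0291, -0.0001, -0.0467]
0.75 [0.0404, -0.0001, -0.055]
0.9 [0.0527, -0.0001, -0.0616]
1.05 [0.0659, -0.0001, -0.0662]
1.2 [0.0796, -0.0, -0.0688]
1.35 [0.0935, -0.0, -0.0693]
1.5 [0.1074, 0.0, -0.0678]
1.65 [0.1209, 0.0, -0.0642]
1.7 [0.1252, 0.0, -0.0625]
```

send_rows --rows '[[[0,0,0,0,0,0,0.6],[0,0,-0.0035,0,0,0,0.6],[0,0,-0.0035,0,0,0,1],[0,0,-0.0035,0,0,0,1],[0,0,-0.0035,0,0,0,1],[0,0,-0.0035,0,0,0,1],[0.0046,0,-0.0167,0,0,0,1],[0.011,0,-0.029,0,0,0,1],[0.0193,0,-0.0403,0,0,0,1],[0.0291,0,-0.0502,0,0,0,1],[0.0404,0,-0.0585,0,0,0,1],[0.0527,0,-0.065,0,0,0,1],[0.0659,0,-0.0697,0,0,0,1],[0.0796,0,-0.0723,0,0,0,1],[0.0935,0,-0.0728,0,0,0,1],[0.1074,0,-0.0713,0,0,0,1],[0.1209,0,-0.0677,0,0,0,1],[0.125,0,-0.066,0,0,0,1],[0.125,0,-0.066,0,0,0,1]]]'

```text
time_s: 10.8
position: [586.2, 148.0, 179.5]
eef_rot: [-3.133, 0.186, 0.003]
wrist_force: [2.1, 5.2, 1.1]
finger_gap: 0.106
grasp_force: 12.0
```

Run:
```python
from h import *
P,Rm=cur();print(P,tobin(P),yawof(Rm))
a,p=shot('scene');cv2.imwrite('pics/s3.png',cv2.resize(a[100:260,190:370],None,fx=3,fy=3))
```

```text
[586.2205824  147.97591117 179.46956474] [ 85.04540874   1.51536327 179.46956474] -1.6892896322319544
```

View pics/s3.png

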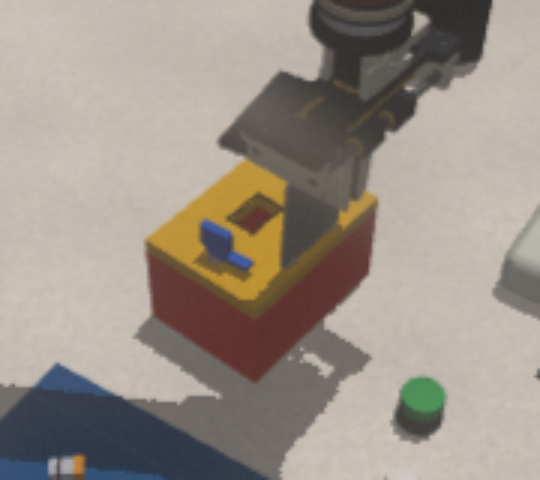

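Run:
```python
from h import *
P,Rm=cur()
print(rel(P,Rm,[500,-210,230],rot(-np.pi/2)))
```

```text
[-0.0434, 0.3655, -0.0515, -0.0031, 0.0016, -0.1183]
```

send_rows --rows '[[[0,0,0,0,0,0,0.8],[0,0,0,0,0,0,0.4],[0,0,0,0,0,0,0.4],[0,0,-0.03,0,0,0,0.4],[0,0,-0.08,0,0,0,0.4],[0,0,-0.11,0,0,0,0.4],[-0.01,0.05,-0.11,0,0,0,0],[-0.02,0.11,-0.11,0,0,0,0],[-0.03,0.17,-0.1,0,0,-0.1183,0],[-0.043,0.23,-0.08,0,0,-0.1183,0],[-0.043,0.29,-0.06,0,0,-0.1183,0],[-0.043,0.34,-0.051,0,0,-0.1183,0],[-0.043,0.366,-0.051,0,0,-0.1183,0],[-0.043,0.366,-0.051,0,0,-0.1183,0],[-0.043,0.366,-0.051,0,0,-0.1183,0],[-0.043,0.366,-0.051,0,0,-0.1183,0]]]'

```text
time_s: 12.85
position: [499.5, -210.1, 230.5]
eef_rot: [-3.14, -0.004, 0.006]
wrist_force: [0.7, -0.3, -0.5]
finger_gap: 0.5
grasp_force: 0.0
```

```bash
cat >> h.py <<'E'
def packs(name='wrist',fn=None,z=14,mats=True):
    im,p=shot(name,fn)
    hsv=cv2.cvtColor(im,cv2.COLOR_BGR2HSV)
    blue=cv2.inRange(hsv,(95,90,20),(130,255,255))
    n,l,st,c=cv2.connectedComponentsWithStats(blue)
    out=[]
    for d in recognise(name,'pack1_center'):
        u,v,w,h=d['extent']
        q=ray(p,u,v,z)
        # local non-blue mask, metric minAreaRect on the top plane
        x0,y0,x1,y1=[int(round(k)) for k in (u-w/2-4,v-h/2-4,u+w/2+5,v+h/2+5)]
        x0=max(x0,0);y0=max(y0,0)
        hs=hsv[y0:y1,x0:x1]
        m=(((hs[...,1]<90)&(hs[...,2]>90))|((hs[...,0]<30)&(hs[...,2]>90)&(hs[...,1]>90))).astype(np.uint8)
        m=cv2.morphologyEx(m,cv2.MORPH_CLOSE,np.ones((5,5)))
        cs=cv2.findContours(m,0,1)[0]
        if not cs: out.append((d['p'],q,None));continue
        cc=max(cs,key=cv2.contourArea)[:,0]+[x0,y0]
        Wp=np.array([ray(p,a,b,z)[:2] for a,b in cc],np.float32)
        (cx,cy),(a,b),t=cv2.minAreaRect(Wp)
        if a<b: t+=90; a,b=b,a
        t=(t+90)%180-90
        out.append((round(d['p'],2),q[:2].round(1),np.round([cx,cy,a,b,t],1)))
    return out
E
python3 - <<'E'
from h import *
s=read_state();print(s['time_s'],s['position'])
for o in packs('wrist','w4.png'): print(o)
for d in recognise('wrist','fan'):print(d,ray(camera_params('wrist'),*d['extent'][:2],20))
E
```

```text
12.85 [ 499.48069722 -210.14819312  230.50189416]
(0.57, array([ 452., -207.]), array([ 453.9, -208.2,   32.5,   23.8,  -74.9]))
(0.29, array([ 339. , -328.7]), array([ 342.8, -338.4,  119.4,   85.5,  -89.8]))
{'extent': [370.0, 122.8, 38.4, 40.3], 'p': 0.95} [ 558.54132082 -305.95094036   20.        ]
```

View pics/w4.png

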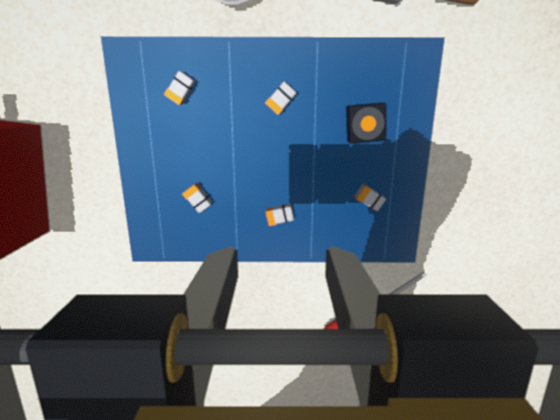

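The five packs are at (180,87), (281,98), (197,197), (280,215) and (370,197, in shadow), with the fan at (367,123).

```bash
cat >> h.py <<'E'
from scipy.optimize import minimize
def findp(im,p,S=4):
    """packs on the blue mat: non-blue blobs, fitted with the projected cuboid -> [x,y,long-axis deg,iou,u,v]"""
    hsv=cv2.cvtColor(im,cv2.COLOR_BGR2HSV)
    mat=cv2.inRange(hsv,(100,120,20),(125,255,255))
    n,l,st,c=cv2.connectedComponentsWithStats(mat)
    k=1+np.argmax(st[1:,4]); hull=np.zeros_like(mat)
    cv2.fillConvexPoly(hull,cv2.convexHull(np.argwhere(l==k)[:,::-1].astype(np.int32)),255)
    ob=cv2.bitwise_and(cv2.bitwise_not(mat),cv2.erode(hull,np.ones((5,5))))
    ob=cv2.morphologyEx(ob,cv2.MORPH_OPEN,np.ones((4,4)))
    ob=cv2.morphologyEx(ob,cv2.MORPH_CLOSE,np.ones((3,3)))
    n,l,st,c=cv2.connectedComponentsWithStats(ob); res=[]
    for i in range(1,n):
        if st[i,4]<60: continue
        u,v=c[i]; q=ray(p,u,v,7)
        x0,y0=st[i,0]-12,st[i,1]-12; w,h=st[i,2]+24,st[i,3]+24
        M=np.zeros((h,w),np.uint8); yy,xx=np.nonzero(l==i); M[yy-y0,xx-x0]=1
        if len(xx)>4000: continue
        M=cv2.resize(M,None,fx=S,fy=S,interpolation=cv2.INTER_NEAREST)
        def iou(a):
            cs=np.array([[sx*9,sy*15,z] for sx in(-1,1) for sy in(-1,1) for z in(0,14)],float)
            cs=cs@R.from_euler('z',a[2]).as_matrix().T+[a[0],a[1],0]
            pp=(proj(p,cs)-[x0,y0]+.5)*S
            F=np.zeros_like(M);cv2.fillConvexPoly(F,cv2.convexHull(pp.astype(np.float32)).round().astype(np.int32),1)
            return -(F&M).sum()/((F|M).sum()+1e-9)
        best=min((minimize(iou,[q[0],q[1],t],method='Nelder-Mead',options=dict(initial_simplex=[[q[0],q[1],t],[q[0]+4,q[1],t],[q[0],q[1]+4,t],[q[0],q[1],t+.3]])) for t in np.radians([0,30,60,90,120,150])),key=lambda r:r.fun)
        t=(np.degrees(best.x[2])+90+90)%180-90
        res.append([best.x[0],best.x[1],t,-best.fun,u,v])
    return np.round(res,2)
E
python3 - <<'E'
from h import *
print(findp(cv2.imread('pics/w4.png'),camera_params('wrist')))
E
```

```text
[[ 614.55  -86.66  -27.14   -0.    180.14   88.68]
 [ 599.31 -189.76  -27.14   -0.    281.34   98.78]
 [ 534.89 -269.73   20.29   -0.    367.51  123.48]
 [ 458.66  -82.88    3.58   -0.    197.79  198.43]
 [ 490.96 -343.44   13.77   -0.    370.58  198.16]
 [ 482.34 -195.02   82.83   -0.    279.9   215.65]
 [ 424.37 -144.95  -87.59   -0.    224.46  254.57]
 [ 410.44 -316.86   70.51   -0.    340.59  255.14]]h.py:73: RuntimeWarning: overflow encountered in scalar negative
  return -(F&M).sum()/((F|M).sum()+1e-9)
```

```bash
sed -i 's/return -(F&M).sum()/return -float((F\&M).sum())/' h.py
python3 - <<'E'
from h import *
r=findp(cv2.imread('pics/w4.png'),camera_params('wrist'));print(r)
P,Rm=cur();print(P,yawof(Rm),rel(P,Rm,[r[0][0],r[0][1],60],rot(0)))
E
```

```text
[[ 5.9292e+02 -1.0355e+02 -3.5940e+01  9.3000e-01  1.8014e+02  8.8680e+01]
 [ 5.8301e+02 -2.1189e+02 -4.3070e+01  8.7000e-01  2.8134e+02  9.8780e+01]
 [ 5.5948e+02 -3.1202e+02  1.8730e+01  4.3000e-01  3.6751e+02  1.2348e+02]
 [ 4.7091e+02 -1.1379e+02  3.3950e+01  9.3000e-01  1.9779e+02  1.9843e+02]
 [ 4.7153e+02 -3.1664e+02  6.0790e+01  9.3000e-01  3.7058e+02  1.9816e+02]
 [ 4.4986e+02 -2.1053e+02 -7.6890e+01  9.1000e-01  2.7990e+02  2.1565e+02]
 [ 3.9702e+02 -1.3998e+02 -6.1840e+01  5.7000e-01  2.2446e+02  2.5457e+02]
 [ 3.9644e+02 -2.8641e+02  6.3020e+01  6.1000e-01  3.4059e+02  2.5514e+02]]
[ 499.35333656 -210.94798592  230.53103941] -1.5694728481332487 [0.0944, -0.1072, 0.1702, -0.0035, 0.0025, -1.5695]
```

```bash
cat >> h.py <<'E'
NECK=bw(-10,0,0)
def cycle(x,y,deg,rel_yaw,nxt=None,P=None,Rm=None,zg=4,zr=107):
    if P is None: P,Rm=cur()
    g=rot(np.radians(deg));n=rot(rel_yaw)
    print('from',P.round(1),round(yawof(Rm),3),'j7',round(read_state()['joint_pos'][6],2))
    print('hover',rel(P,Rm,[x,y,70],g),'grasp',rel(P,Rm,[x,y,zg],g)[:3])
    G=np.array([x,y,zg])
    print('from grasp: lift -0.17; over',rel(G,g,[NECK[0],NECK[1],175],n),'down',rel(G,g,[NECK[0],NECK[1],zr],n)[:3])
    N=np.array([NECK[0],NECK[1],zr])
    if nxt is not None:
        h=rot(np.radians(nxt[2]));print('from neck: next hover',rel(N,n,[nxt[0],nxt[1],70],h),'grasp',rel(N,n,[nxt[0],nxt[1],zg],h)[:3])
E
python3 - <<'E'
from h import *
cycle(592.9,-103.6,-36,YAW-np.pi/2,(583,-211.9,-43))
E
```

```text
from [ 499.4 -210.9  230.5] -1.569 j7 -1.17
hover [0.0943, -0.1071, 0.1602, -0.0024, 0.0033, -0.9412] grasp [0.0946, -0.1071, 0.2262]
from grasp: lift -0.17; over [0.152, -0.2355, -0.171, 0.0, 0.0, 1.0619] down [0.152, -0.2355, -0.103]
from neck: next hover [0.1347, 0.3562, 0.037, 0.0, 0.0, -0.9397] grasp [0.1347, 0.3562, 0.103]
```

send_rows --rows '[[[0.03,-0.03,0.05,0,0.003,-0.17,-0.1],[0.06,-0.06,0.1,0,0.003,-0.34,-0.1],[0.094,-0.107,0.14,0,0.003,-0.51,-0.1],[0.094,-0.107,0.16,0,0.003,-0.68,-0.1],[0.094,-0.107,0.16,0,0.003,-0.85,-0.1],[0.094,-0.107,0.17,0,0.003,-0.941,-0.1],[0.0945,-0.107,0.2,0,0.003,-0.941,-0.1],[0.0945,-0.107,0.22,0,0.003,-0.941,-0.1],[0.0945,-0.107,0.226,0,0.003,-0.941,-0.1],[0.0945,-0.107,0.226,0,0.003,-0.941,-0.1],[0.0945,-0.107,0.226,0,0.003,-0.941,1],[0.0945,-0.107,0.226,0,0.003,-0.941,1],[0.0945,-0.107,0.226,0,0.003,-0.941,1],[0.0945,-0.107,0.226,0,0.003,-0.941,1],[0.0945,-0.107,0.226,0,0.003,-0.941,1]]]' --squeeze 15

```text
time_s: 14.88
position: [593.1, -105.2, 4.7]
eef_rot: [-2.799, -1.422, -0.0]
wrist_force: [-1.2, 0.4, 6.2]
finger_gap: 0.32
grasp_force: 15.0
```

send_rows --rows '[[[0,0,-0.05,0,0,0,1],[0,0,-0.11,0,0,0,1],[0,0,-0.17,0,0,0,1],[0.03,-0.05,-0.171,0,0,0.17,1],[0.06,-0.1,-0.171,0,0,0.34,1],[0.1,-0.15,-0.171,0,0,0.51,1],[0.13,-0.2,-0.171,0,0,0.68,1],[0.152,-0.2355,-0.171,0,0,0.85,1],[0.152,-0.2355,-0.171,0,0,1.02,1],[0.152,-0.2355,-0.171,0,0,1.062,1],[0.152,-0.2355,-0.171,0,0,1.062,1],[0.152,-0.2355,-0.14,0,0,1.062,1],[0.152,-0.2355,-0.12,0,0,1.062,1],[0.152,-0.2355,-0.112,0,0,1.062,1],[0.152,-0.2355,-0.112,0,0,1.062,1],[0.152,-0.2355,-0.112,0,0,1.062,1]]]' --squeeze 25

```text
time_s: 16.88
position: [493.1, 156.2, 117.4]
eef_rot: [-3.133, 0.191, -0.0]
wrist_force: [0.1, 0.1, -0.2]
finger_gap: 0.318
grasp_force: 25.0
```

Run:
```python
from h import *
P,Rm=cur();print(tobin(P),P,yawof(Rm)-YAW)
a,p=shot('wrist','w5.png');cv2.imwrite('pics/w5c.png',cv2.resize(a[150:330,130:430],None,fx=2.5,fy=2.5))
```

```text
[ -8.39925338  -1.36655801 117.4104136 ] [493.09777425 156.24349554 117.4104136 ] -1.5734683162101168
```

View pics/w5c.png

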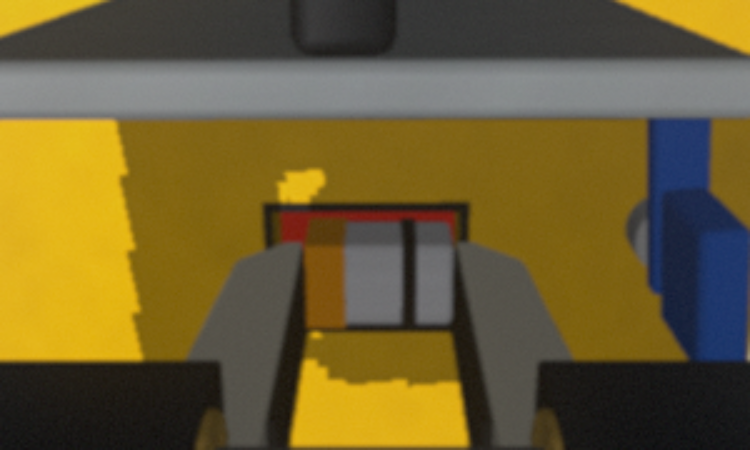

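Run:
```python
from h import *
p=camera_params('wrist')
f=lambda u,v,z: tobin(ray(p,130+(u-0.)/2.5,150+v/2.5,z)).round(1)
print('mouth far L/R',f(272,212,105),f(462,212,105))
P,_=cur();print('tcp',tobin(P));z=P[2]
print('pack top far L/R',f(305,246,z+10),f(455,246,z+10),'bottom far?',f(305,222,z-4),f(452,222,z-4),'near top',f(305,326,z+10))
```

```text
mouth far L/R [  2.9  21.8 105. ] [  2.8 -20.5 105. ]
tcp [ -8.49303163  -1.29397117 117.46371009]
pack top far L/R [  4.7  12.5 127.5] [  4.7 -17.  127.5] bottom far? [  4.   13.7 113.5] [  4.  -17.5 113.5] near top [-12.9  13.  127.5]
```

send_rows --rows '[[[-0.007,-0.0026,0,0,0,0,1],[-0.007,-0.0026,0,0,0,0,1],[-0.007,-0.0026,0.005,0,0,0,1],[-0.007,-0.0026,0.009,0,0,0,1],[-0.007,-0.0026,0.01,0,0,0,1],[-0.007,-0.0026,0.01,0,0,0,1],[-0.007,-0.0026,0.01,0,0,0,0.25],[-0.007,-0.0026,0.01,0,0,0,0.15],[-0.007,-0.0026,0.01,0,0,0,0.15],[-0.007,-0.0026,-0.02,0,0,0,0.15],[-0.007,-0.0026,-0.06,0,0,0,0.15],[-0.007,-0.0026,-0.06,0,0,0,0.15],[-0.007,-0.0026,-0.06,0,0,0,0.15]]]'

```text
time_s: 18.55
position: [485.2, 159.5, 176.3]
eef_rot: [-3.134, 0.191, 0.004]
wrist_force: [-0.3, 0.2, -1.0]
finger_gap: 0.427
grasp_force: 0.0
```

Run:
```python
from h import *
P,Rm=cur();print(P,tobin(P),yawof(Rm))
a,p=shot('wrist','w6.png');cv2.imwrite('pics/w6c.png',cv2.resize(a[100:300,130:430],None,fx=2.5,fy=2.5))
print(rel(P,Rm,[500,-170,230],rot(-np.pi/2)))
```

```text
[485.21899853 159.48831912 176.2844234 ] [-16.60840201   0.91683105 176.2844234 ] -1.69253597941111
[0.0546, 0.3252, -0.0542, -0.0013, 0.0023, -0.1217]
```

View pics/w6c.png

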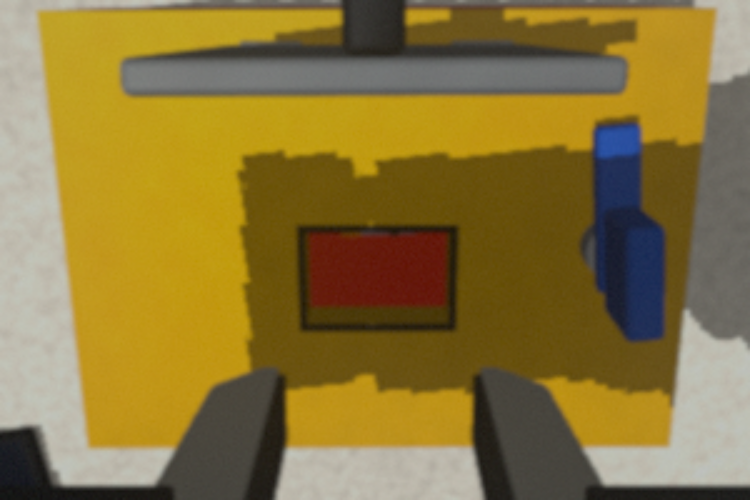

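Run:
```python
from h import *
p=camera_params('wrist');c=tobin(ray(p,130+378.5/2.5,100+279/2.5,105));print('neck',c)
for u,v in [(306,233),(451,325)]: print(tobin(ray(p,130+u/2.5,100+v/2.5,105)))
P,Rm=cur();P=np.array([485.4,158.7,175.8])
print(rel(P,Rm,[583,-212,120],rot(np.radians(-43))))
```

```text
neck [-1.12318600e+01  6.73504613e-02  1.05000000e+02]
[  2.56551943  20.65286957 105.        ]
[-25.5036096  -21.22592295 105.        ]
[0.1421, 0.3561, 0.0551, -0.0021, 0.0029, -0.9421]
```

send_rows --rows '[[[0.02,0.05,0,0,0,-0.17,-0.1],[0.04,0.11,0,0,0,-0.34,-0.1],[0.07,0.17,0,0,0,-0.51,-0.1],[0.1,0.23,0.02,0,0,-0.68,-0.1],[0.13,0.29,0.04,-0.002,0.003,-0.85,-0.1],[0.142,0.34,0.055,-0.002,0.003,-0.942,-0.1],[0.142,0.356,0.055,-0.002,0.003,-0.942,-0.1],[0.142,0.356,0.055,-0.002,0.003,-0.942,-0.1],[0.142,0.356,0.055,-0.002,0.003,-0.942,-0.1],[0.142,0.356,0.055,-0.002,0.003,-0.942,-0.1],[0.142,0.356,0.055,-0.002,0.003,-0.942,-0.1]]]'

```text
time_s: 19.98
position: [583.8, -209.1, 121.3]
eef_rot: [-2.879, -1.256, -0.004]
wrist_force: [0.4, -0.1, -0.5]
finger_gap: 0.552
grasp_force: 0.0
```

```bash
sed -i 's/501.6,156.6/500.5,156.7/' h.py
python3 - <<'E'
from h import *
P,Rm=cur();print(P)
a,p=shot('wrist','w7.png');r=findp(a,p);print(r)
r=r[r[:,3]>.8]
if len(r):
    q=min(r,key=lambda k:abs(k[4]-281)+abs(k[5]-200));cycle(q[0],q[1],q[2],YAW-np.pi/2)
E
```

```text
[ 583.78360428 -209.12217805  121.34090197]
[[ 471.89 -112.84   37.93    0.95  107.01  207.89]
 [ 583.62 -210.09  -41.92    0.94  281.27  203.45]]
from [ 583.7 -209.6  121.3] -0.749 j7 -0.56
hover [-0.0006, 0.0002, 0.0513, 0.0012, -0.0025, -0.0169] grasp [-0.0007, 0.0002, 0.1173]
from grasp: lift -0.17; over [0.2116, -0.3151, -0.171, 0.0, 0.0, 0.9585] down [0.2116, -0.3151, -0.103]
```

View pics/w7.png

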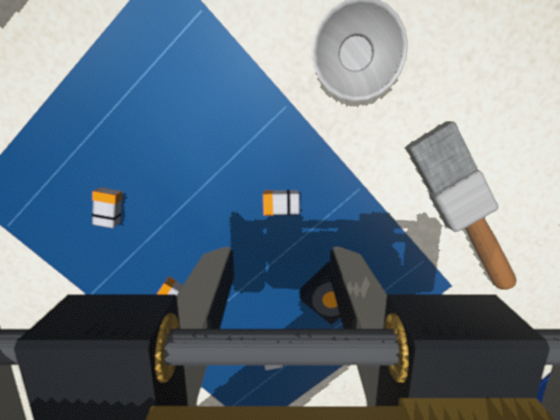

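send_rows --rows '[[[-0.0006,0,0.05,0.001,-0.0025,-0.017,-0.1],[-0.0006,0,0.09,0.001,-0.0025,-0.017,-0.1],[-0.0006,0,0.11,0.001,-0.0025,-0.017,-0.1],[-0.0006,0,0.117,0.001,-0.0025,-0.017,-0.1],[-0.0006,0,0.117,0.001,-0.0025,-0.017,-0.1],[-0.0006,0,0.117,0.001,-0.0025,-0.017,1],[-0.0006,0,0.117,0.001,-0.0025,-0.017,1],[-0.0006,0,0.117,0.001,-0.0025,-0.017,1],[-0.0006,0,0.117,0.001,-0.0025,-0.017,1],[-0.0006,0,0.117,0.001,-0.0025,-0.017,1],[-0.0006,0,0.06,0.001,-0.0025,-0.017,1],[-0.0006,0,0,0.001,-0.0025,-0.017,1],[-0.0006,0,-0.053,0.001,-0.0025,-0.017,1],[-0.0006,0,-0.053,0.001,-0.0025,-0.017,1]]]' --squeeze 20

```text
time_s: 21.78
position: [585.9, -212.2, 178.8]
eef_rot: [2.864, 1.274, 0.012]
wrist_force: [0.1, -0.5, -0.5]
finger_gap: 0.32
grasp_force: 20.0
```

send_rows --rows '[[[0.03,-0.05,0,0,0,0.17,1],[0.07,-0.1,0,0,0,0.34,1],[0.1,-0.15,0,0,0,0.51,1],[0.14,-0.2,0,0,0,0.68,1],[0.17,-0.25,0,0,0,0.85,1],[0.21,-0.3,0,0,0,0.9585,1],[0.2116,-0.315,0,0,0,0.9585,1],[0.2116,-0.315,0.03,0,0,0.9585,1],[0.2116,-0.315,0.055,0,0,0.9585,1],[0.2116,-0.315,0.058,0,0,0.9585,1],[0.2116,-0.315,0.058,0,0,0.9585,1],[0.2116,-0.315,0.058,0,0,0.9585,1]]]'

```text
time_s: 23.28
position: [491.3, 156.5, 116.7]
eef_rot: [-3.136, 0.191, -0.002]
wrist_force: [0.5, -0.6, 0.1]
finger_gap: 0.317
grasp_force: 20.0
```

Run:
```python
from h import *
P,Rm=cur();print(tobin(P),yawof(Rm)-YAW)
a,p=shot('wrist','w8.png');cv2.imwrite('pics/w8c.png',cv2.resize(a[150:330,130:430],None,fx=2.5,fy=2.5))
```

```text
[ -9.14118755  -1.34181704 116.6509097 ] -1.5733316130663322
```

View pics/w8c.png

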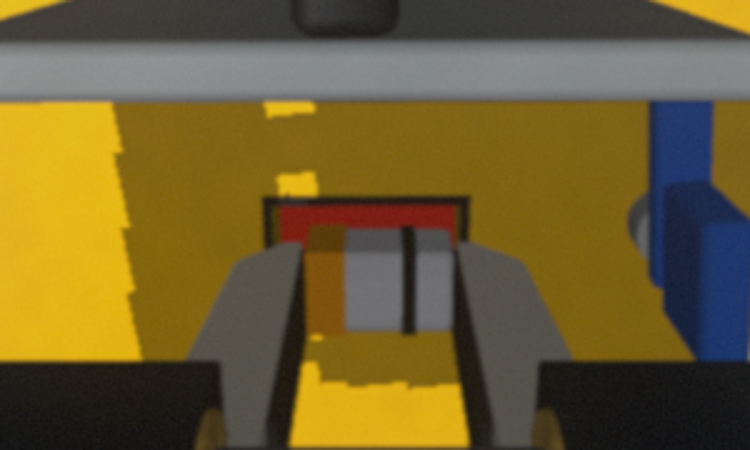

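Run:
```python
from h import *
p=camera_params('wrist');f=lambda u,v,z: tobin(ray(p,130+u/2.5,150+v/2.5,z)).round(1)
P,_=cur();z=P[2]
print('mouth',f(272,206,105),f(462,206,105),'packtop',f(305,252,z+10),f(455,252,z+10),f(305,331,z+10))
print(yawof(cur()[1]),P)
```

```text
mouth [  3.9  21.7 105. ] [  3.9 -20.3 105. ] packtop [  2.7  12.7 126.7] [  2.7 -16.9 126.7] [-14.8  13.1 126.7]
-1.6925519111845628 [491.23473674 156.58000264 116.70477549]
```

send_rows --rows '[[[-0.004,-0.0026,0,0,0,0,1],[-0.004,-0.0026,0.005,0,0,0,1],[-0.004,-0.0026,0.01,0,0,0,1],[-0.004,-0.0026,0.01,0,0,0,1],[-0.004,-0.0026,0.01,0,0,0,1],[-0.004,-0.0026,0.01,0,0,0,0.25],[-0.004,-0.0026,0.01,0,0,0,0.15],[-0.004,-0.0026,0.01,0,0,0,0.15],[-0.004,-0.0026,-0.02,0,0,0,0.15],[-0.004,-0.0026,-0.06,0,0,0,0.15],[-0.004,-0.0026,-0.06,0,0,0,0.15],[-0.004,-0.0026,-0.06,0,0,0,0.15]]]'

```text
time_s: 24.82
position: [486.4, 159.6, 175.4]
eef_rot: [3.135, -0.19, -0.002]
wrist_force: [-0.4, -0.3, -0.3]
finger_gap: 0.43
grasp_force: 0.0
```

Run:
```python
from h import *
a,p=shot('wrist','w9.png')
v=proj(p,bw(-10,0,105))[0];u0,v0=v.astype(int);print(v,a[v0-8:v0+9:8,u0-15:u0+16:15].tolist())
P,Rm=cur();print(P)
print(rel(P,Rm,[451,-210,120],rot(np.radians(-77))))
```

```text
[281.98735241 213.66376711] [[[15, 27, 101], [16, 29, 104], [12, 24, 100]], [[15, 31, 104], [3, 24, 100], [12, 23, 100]], [[14, 28, 103], [12, 26, 101], [18, 28, 103]]]
[486.04955913 159.49154397 174.95240178]
[0.01, 0.3709, 0.0554, 0.0009, 0.0025, -0.3482]
```

send_rows --rows '[[[0,0.05,0,0,0,-0.1,-0.1],[0,0.11,0,0,0,-0.2,-0.1],[0,0.17,0,0,0,-0.3,-0.1],[0.01,0.23,0.02,0,0.002,-0.348,-0.1],[0.01,0.29,0.04,0,0.002,-0.348,-0.1],[0.01,0.34,0.055,0,0.002,-0.348,-0.1],[0.01,0.371,0.055,0,0.002,-0.348,-0.1],[0.01,0.371,0.055,0,0.002,-0.348,-0.1],[0.01,0.371,0.055,0,0.002,-0.348,-0.1],[0.01,0.371,0.055,0,0.002,-0.348,-0.1]]]'

```text
time_s: 26.12
position: [452.2, -207.7, 120.8]
eef_rot: [-3.12, -0.36, -0.002]
wrist_force: [-0.4, -0.0, 0.2]
finger_gap: 0.548
grasp_force: 0.0
```

```bash
cat >> h.py <<'E'
def hover(fn,ry):
    a,p=shot('wrist',fn);r=findp(a,p);print(r);r=r[r[:,3]>.8]
    if len(r):
        q=min(r,key=lambda k:abs(k[4]-281)+abs(k[5]-200));t=q[2]
        if abs((t-np.degrees(yawof(cur()[1]))+180)%360-180)>90: t+=180
        xy=q[:2]+rot(np.radians(t))[:2,0]*3
        cycle(xy[0],xy[1],t,ry)
E
python3 - <<'E'
from h import *
hover('w10.png',YAW-np.pi/2)
E
```

```text
[[ 5.6167e+02 -3.1075e+02 -8.6500e+00  4.7000e-01  4.3638e+02  1.0192e+02]
 [ 4.7144e+02 -1.1265e+02  3.5920e+01  9.4000e-01  1.7145e+02  1.5452e+02]
 [ 4.7257e+02 -3.1542e+02  5.7120e+01  9.4000e-01  4.0920e+02  2.0780e+02]
 [ 4.5099e+02 -2.0914e+02 -7.8470e+01  9.4000e-01  2.8188e+02  2.0455e+02]
 [ 4.0404e+02 -2.8348e+02 -8.9690e+01  6.4000e-01  3.5273e+02  2.6991e+02]
 [ 4.0913e+02 -1.6856e+02 -9.3000e-01  3.5000e-01  2.2343e+02  2.5309e+02]]
from [ 452.3 -207.9  120.9] -1.341 j7 -0.96
hover [0.0014, 0.001, 0.0509, -0.0003, -0.0016, 0.0285] grasp [0.0013, 0.001, 0.1169]
from grasp: lift -0.17; over [0.1091, -0.3517, -0.171, 0.0, 0.0, 0.3206] down [0.1091, -0.3517, -0.103]
```

send_rows --rows '[[[0.0014,0.001,0.05,0,-0.0016,0.0285,-0.1],[0.0014,0.001,0.09,0,-0.0016,0.0285,-0.1],[0.0014,0.001,0.11,0,-0.0016,0.0285,-0.1],[0.0014,0.001,0.117,0,-0.0016,0.0285,-0.1],[0.0014,0.001,0.117,0,-0.0016,0.0285,-0.1],[0.0014,0.001,0.117,0,-0.0016,0.0285,1],[0.0014,0.001,0.117,0,-0.0016,0.0285,1],[0.0014,0.001,0.117,0,-0.0016,0.0285,1],[0.0014,0.001,0.117,0,-0.0016,0.0285,1],[0.0014,0.001,0.117,0,-0.0016,0.0285,1],[0.0014,0.001,0.06,0,-0.0016,0.0285,1],[0.0014,0.001,0,0,-0.0016,0.0285,1],[0.0014,0.001,-0.053,0,-0.0016,0.0285,1],[0.0014,0.001,-0.053,0,-0.0016,0.0285,1]]]' --squeeze 20

```text
time_s: 27.92
position: [456.0, -211.7, 178.0]
eef_rot: [3.121, 0.31, 0.014]
wrist_force: [-0.3, -0.9, -1.1]
finger_gap: 0.319
grasp_force: 20.0
```

send_rows --rows '[[[0.02,-0.05,0,0,0,0.1,1],[0.04,-0.1,0,0,0,0.2,1],[0.06,-0.15,0,0,0,0.32,1],[0.07,-0.2,0,0,0,0.32,1],[0.09,-0.25,0,0,0,0.32,1],[0.1,-0.3,0,0,0,0.32,1],[0.109,-0.3545,0,0,0,0.32,1],[0.109,-0.3545,0,0,0,0.32,1],[0.109,-0.3545,0.03,0,0,0.32,1],[0.109,-0.3545,0.055,0,0,0.32,1],[0.109,-0.3545,0.058,0,0,0.32,1],[0.109,-0.3545,0.058,0,0,0.32,1],[0.109,-0.3545,0.058,0,0,0.32,1]]]'

```text
time_s: 29.55
position: [491.2, 158.4, 116.6]
eef_rot: [-3.136, 0.192, -0.003]
wrist_force: [0.1, -0.1, -1.0]
finger_gap: 0.321
grasp_force: 20.0
```

```bash
sed -i 's/^NECK=.*/NECK=bw(-11,2.6,0)/' h.py
python3 - <<'E'
from h import *
P,Rm=cur();print(tobin(P),yawof(Rm)-YAW)
a,p=shot('wrist','w11.png');cv2.imwrite('pics/w11c.png',cv2.resize(a[150:330,130:430],None,fx=2.5,fy=2.5))
# compare with the earlier views: column of mouth edges and pack rows
for r in (a[240:246].astype(int).mean(0),): print([tuple(r[c].astype(int)) for c in range(228,330,4)])
print([tuple(a[i,270].astype(int)) for i in range(222,300,3)])
E
```

```text
[ -9.45229159   0.62243814 116.55959577] -1.5737774972458825
[(np.int64(14), np.int64(99), np.int64(129)), (np.int64(14), np.int64(99), np.int64(128)), (np.int64(16), np.int64(100), np.int64(129)), (np.int64(20), np.int64(28), np.int64(36)), (np.int64(12), np.int64(55), np.int64(80)), (np.int64(17), np.int64(28), np.int64(124)), (np.int64(16), np.int64(28), np.int64(122)), (np.int64(17), np.int64(28), np.int64(123)), (np.int64(17), np.int64(28), np.int64(123)), (np.int64(18), np.int64(28), np.int64(123)), (np.int64(19), np.int64(28), np.int64(123)), (np.int64(21), np.int64(30), np.int64(124)), (np.int64(19), np.int64(29), np.int64(124)), (np.int64(18), np.int64(28), np.int64(123)), (np.int64(16), np.int64(27), np.int64(123)), (np.int64(17), np.int64(29), np.int64(123)), (np.int64(18), np.int64(27), np.int64(123)), (np.int64(19), np.int64(28), np.int64(123)), (np.int64(17), np.int64(26), np.int64(123)), (np.int64(18), np.int64(27), np.int64(123)), (np.int64(19), np.int64(29), np.int64(123)), (np.int64(16), np.int64(26), np.int64(123)), (np.int64(13), np.int64(52), np.int64(69)), (np.i
[... 615 characters left out ...]
4(77)), (np.int64(76), np.int64(75), np.int64(78)), (np.int64(82), np.int64(82), np.int64(84)), (np.int64(112), np.int64(110), np.int64(110)), (np.int64(114), np.int64(110), np.int64(110)), (np.int64(113), np.int64(109), np.int64(110)), (np.int64(114), np.int64(111), np.int64(110)), (np.int64(115), np.int64(114), np.int64(113)), (np.int64(115), np.int64(112), np.int64(113)), (np.int64(114), np.int64(112), np.int64(113)), (np.int64(115), np.int64(114), np.int64(114)), (np.int64(116), np.int64(113), np.int64(114)), (np.int64(111), np.int64(108), np.int64(109)), (np.int64(32), np.int64(97), np.int64(124)), (np.int64(13), np.int64(98), np.int64(126)), (np.int64(16), np.int64(98), np.int64(126))]
```

send_rows --rows '[[[0,0,0.005,0,0,0,1],[0,0,0.01,0,0,0,1],[0,0,0.01,0,0,0,1],[0,0,0.01,0,0,0,0.25],[0,0,0.01,0,0,0,0.15],[0,0,0.01,0,0,0,0.15],[0,0,-0.02,0,0,0,0.15],[0,0,-0.06,0,0,0,0.15],[0,0,-0.06,0,0,0,0.15],[0,0,-0.06,0,0,0,0.15]]]'

```text
time_s: 30.85
position: [489.9, 158.5, 175.4]
eef_rot: [3.135, -0.191, -0.001]
wrist_force: [-0.2, -0.8, 0.0]
finger_gap: 0.425
grasp_force: 0.0
```

```bash
cat >> h.py <<'E'
def mouth():
    a,p=shot('wrist');u0,v0=proj(p,bw(-10,0,105))[0].astype(int);print('mouth',a[v0-8:v0+9:8,u0-15:u0+16:15].reshape(-1,3).mean(0),a[v0-8:v0+9:8,u0-15:u0+16:15].reshape(-1,3).std(0))
E
python3 - <<'E'
from h import *
mouth()
P,Rm=cur();print(P)
print(rel(P,Rm,[471.5,-112.7,120],rot(np.radians(-144))))
E
```

```text
mouth [  9.88888889  25.55555556 102.77777778] [3.41384255 1.70692128 1.6178022 ]
[489.63756505 158.36795494 174.88627439]
[0.015, 0.2712, 0.0553, 0.0021, 0.0012, 0.8206]
```

send_rows --rows '[[[0,0.05,0,0,0,0.1,-0.1],[0,0.11,0,0,0,0.25,-0.1],[0.01,0.17,0,0,0,0.4,-0.1],[0.015,0.23,0.02,0.002,0.001,0.55,-0.1],[0.015,0.271,0.05,0.002,0.001,0.7,-0.1],[0.015,0.271,0.055,0.002,0.001,0.82,-0.1],[0.015,0.271,0.055,0.002,0.001,0.82,-0.1],[0.015,0.271,0.055,0.002,0.001,0.82,-0.1],[0.015,0.271,0.055,0.002,0.001,0.82,-0.1],[0.015,0.271,0.055,0.002,0.001,0.82,-0.1]]]'

```text
time_s: 32.15
position: [472.7, -111.8, 121.2]
eef_rot: [-2.799, 1.423, -0.003]
wrist_force: [-0.5, 0.6, 0.7]
finger_gap: 0.551
grasp_force: 0.0
```

Run:
```python
from h import *
hover('w12.png',YAW-np.pi/2)
```

```text
[[ 4.6904e+02 -2.8255e+02 -5.3750e+01  1.7000e-01  4.3456e+02  2.4900e+00]
 [ 4.7087e+02 -1.1149e+02  3.6220e+01  9.3000e-01  2.8264e+02  2.0474e+02]
 [ 4.8563e+02 -3.8720e+01  9.1300e+00  6.2000e-01  2.2117e+02  2.6031e+02]
 [ 3.9398e+02 -9.7250e+01 -5.4210e+01  5.7000e-01  3.4060e+02  2.6112e+02]]
from [ 472.6 -111.9  121.2] -2.512 j7 -2.09
hover [0.0016, 0.0013, 0.0512, -0.0024, -0.0009, -0.0021] grasp [0.0015, 0.0015, 0.1172]
from grasp: lift -0.17; over [-0.2113, -0.1761, -0.171, 0.0, 0.0, -0.8193] down [-0.2113, -0.1761, -0.103]
```

send_rows --rows '[[[0.0016,0.0014,0.05,-0.002,0,-0.002,-0.1],[0.0016,0.0014,0.09,-0.002,0,-0.002,-0.1],[0.0016,0.0014,0.11,-0.002,0,-0.002,-0.1],[0.0016,0.0014,0.117,-0.002,0,-0.002,-0.1],[0.0016,0.0014,0.117,-0.002,0,-0.002,-0.1],[0.0016,0.0014,0.117,-0.002,0,-0.002,1],[0.0016,0.0014,0.117,-0.002,0,-0.002,1],[0.0016,0.0014,0.117,-0.002,0,-0.002,1],[0.0016,0.0014,0.117,-0.002,0,-0.002,1],[0.0016,0.0014,0.117,-0.002,0,-0.002,1],[0.0016,0.0014,0.06,-0.002,0,-0.002,1],[0.0016,0.0014,0,-0.002,0,-0.002,1],[0.0016,0.0014,-0.053,-0.002,0,-0.002,1],[0.0016,0.0014,-0.053,-0.002,0,-0.002,1]]]' --squeeze 20

```text
time_s: 33.95
position: [474.7, -115.2, 177.6]
eef_rot: [-2.799, 1.422, -0.015]
wrist_force: [-0.5, 0.0, -0.2]
finger_gap: 0.319
grasp_force: 20.0
```

send_rows --rows '[[[-0.04,-0.03,0,0,0,-0.15,1],[-0.08,-0.06,0,0,0,-0.3,1],[-0.12,-0.1,0,0,0,-0.45,1],[-0.16,-0.13,0,0,0,-0.6,1],[-0.2,-0.16,0,0,0,-0.75,1],[-0.2113,-0.1761,0,0,0,-0.82,1],[-0.2113,-0.1761,0,0,0,-0.82,1],[-0.2113,-0.1761,0.03,0,0,-0.82,1],[-0.2113,-0.1761,0.055,0,0,-0.82,1],[-0.2113,-0.1761,0.058,0,0,-0.82,1],[-0.2113,-0.1761,0.058,0,0,-0.82,1],[-0.2113,-0.1761,0.058,0,0,-0.82,1]]]'

```text
time_s: 35.45
position: [490.6, 159.7, 116.8]
eef_rot: [3.136, -0.19, 0.004]
wrist_force: [-0.0, 0.9, 0.2]
finger_gap: 0.322
grasp_force: 20.0
```

```bash
cat >> h.py <<'E'
def bincheck(fn):
    P,Rm=cur();print(tobin(P),yawof(Rm)-YAW)
    a,p=shot('wrist',fn)
    hs=cv2.cvtColor(a,cv2.COLOR_BGR2HSV)
    silver=(hs[...,1]<40)&(hs[...,2]>100); red=(hs[...,0]<8)&(hs[...,1]>200)&(hs[...,2]>90)
    col=np.nonzero(silver[250:300,270])[0]+250; r=np.nonzero(red[225:270,275])[0]+225
    rr=np.nonzero(red[242,220:345])[0]+220
    print('pack rows',col[[0,-1]] if len(col) else None,'mouth rows',r[[0,-1]] if len(r) else None,'cols',rr[[0,-1]] if len(rr) else None)
E
python3 - <<'E'
from h import *
bincheck('w13.png')
E
```

```text
[-10.22774511   1.76703448 116.76927146] -1.5725323052090798
pack rows [261 290] mouth rows [234 249] cols [248 316]
```

send_rows --rows '[[[0,0,0.005,0,0,0,1],[0,0,0.01,0,0,0,1],[0,0,0.01,0,0,0,1],[0,0,0.01,0,0,0,0.25],[0,0,0.01,0,0,0,0.15],[0,0,0.01,0,0,0,0.15],[0,0,-0.02,0,0,0,0.15],[0,0,-0.06,0,0,0,0.15],[0,0,-0.06,0,0,0,0.15],[0,0,-0.06,0,0,0,0.15]]]'

```text
time_s: 36.75
position: [489.2, 160.0, 175.4]
eef_rot: [3.135, -0.188, -0.001]
wrist_force: [0.6, -0.4, -0.0]
finger_gap: 0.426
grasp_force: 0.0
```

Run:
```python
from h import *
mouth()
P,Rm=cur();print(P)
print(rel(P,Rm,[472,-315.5,120],rot(np.radians(-122))))
```

```text
mouth [ 27.33333333  43.22222222 100.        ] [31.06981386 26.01186814  4.42216639]
[488.83302477 159.88039535 174.8783969 ]
[0.0402, 0.4739, 0.0555, 0.0018, 0.0013, 0.4387]
```

Run:
```python
from h import *
a,p=shot('wrist');cv2.imwrite('pics/w14c.png',cv2.resize(a[160:270,220:350],None,fx=5,fy=5))
```

```text
(no output)
```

View pics/w14c.png

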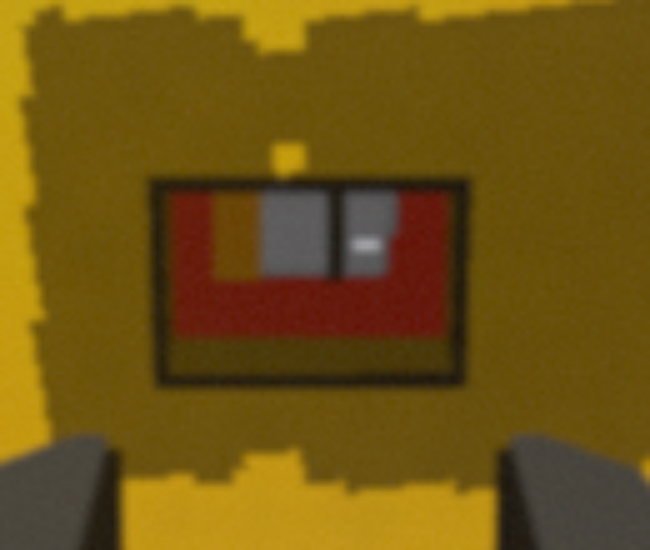

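The mouth (rows 180–385) is free. The pack seen through it lies deeper, on the pile inside the bin.

send_rows --rows '[[[0,0.05,0,0,0,0,-0.1],[0,0.11,0,0,0,0.1,-0.1],[0.01,0.17,0,0,0,0.2,-0.1],[0.02,0.23,0.02,0.002,0.001,0.3,-0.1],[0.03,0.29,0.05,0.002,0.001,0.4,-0.1],[0.04,0.35,0.055,0.002,0.001,0.4387,-0.1],[0.04,0.41,0.055,0.002,0.001,0.4387,-0.1],[0.04,0.474,0.055,0.002,0.001,0.4387,-0.1],[0.04,0.474,0.055,0.002,0.001,0.4387,-0.1],[0.04,0.474,0.055,0.002,0.001,0.4387,-0.1],[0.04,0.474,0.055,0.002,0.001,0.4387,-0.1],[0.04,0.474,0.055,0.002,0.001,0.4387,-0.1]]]'

```text
time_s: 38.35
position: [473.5, -313.2, 120.9]
eef_rot: [-3.019, 0.86, -0.002]
wrist_force: [-0.4, 0.0, 0.3]
finger_gap: 0.551
grasp_force: 0.0
```

Run:
```python
from h import *
hover('w15.png',YAW-np.pi/2)
```

```text
[[ 5.6441e+02 -3.0254e+02 -6.9170e+01  4.0000e-01  2.1184e+02  1.2310e+02]
 [ 4.7190e+02 -3.1447e+02  5.8740e+01  9.4000e-01  2.8321e+02  2.0385e+02]
 [ 4.0244e+02 -3.3351e+02  8.6540e+01  5.6000e-01  3.4326e+02  2.5929e+02]]
from [ 473.4 -313.6  121. ] -2.127 j7 -1.43
hover [0.0021, 0.0016, 0.051, -0.0024, -0.0007, -0.0102] grasp [0.0021, 0.0017, 0.117]
from grasp: lift -0.17; over [-0.2341, -0.4154, -0.171, 0.0, 0.0, -0.4262] down [-0.2341, -0.4154, -0.103]
```

send_rows --rows '[[[0.002,0.0017,0.05,-0.002,0,-0.01,-0.1],[0.002,0.0017,0.09,-0.002,0,-0.01,-0.1],[0.002,0.0017,0.11,-0.002,0,-0.01,-0.1],[0.002,0.0017,0.117,-0.002,0,-0.01,-0.1],[0.002,0.0017,0.117,-0.002,0,-0.01,-0.1],[0.002,0.0017,0.117,-0.002,0,-0.01,1],[0.002,0.0017,0.117,-0.002,0,-0.01,1],[0.002,0.0017,0.117,-0.002,0,-0.01,1],[0.002,0.0017,0.117,-0.002,0,-0.01,1],[0.002,0.0017,0.117,-0.002,0,-0.01,1],[0.002,0.0017,0.06,-0.002,0,-0.01,1],[0.002,0.0017,0,-0.002,0,-0.01,1],[0.002,0.0017,-0.053,-0.002,0,-0.01,1],[0.002,0.0017,-0.053,-0.002,0,-0.01,1]]]' --squeeze 20

```text
time_s: 40.15
position: [475.6, -319.8, 178.4]
eef_rot: [3.021, -0.85, 0.016]
wrist_force: [-0.4, 0.5, -0.9]
finger_gap: 0.323
grasp_force: 20.0
```

send_rows --rows '[[[-0.03,-0.05,0,0,0,-0.1,1],[-0.06,-0.1,0,0,0,-0.2,1],[-0.09,-0.15,0,0,0,-0.3,1],[-0.12,-0.2,0,0,0,-0.4,1],[-0.14,-0.25,0,0,0,-0.426,1],[-0.17,-0.3,0,0,0,-0.426,1],[-0.2,-0.35,0,0,0,-0.426,1],[-0.22,-0.4,0,0,0,-0.426,1],[-0.2341,-0.4154,0,0,0,-0.426,1],[-0.2341,-0.4154,0,0,0,-0.426,1],[-0.2341,-0.4154,0.03,0,0,-0.426,1],[-0.2341,-0.4154,0.055,0,0,-0.426,1],[-0.2341,-0.4154,0.058,0,0,-0.426,1],[-0.2341,-0.4154,0.058,0,0,-0.426,1],[-0.2341,-0.4154,0.058,0,0,-0.426,1]]]'

```text
time_s: 42.02
position: [491.1, 158.3, 116.6]
eef_rot: [3.135, -0.194, 0.004]
wrist_force: [1.1, -0.6, -0.9]
finger_gap: 0.323
grasp_force: 20.0
```

Run:
```python
from h import *
bincheck('w16.png')
```

```text
[ -9.49917183   0.47558157 116.59907906] -1.5748264203507745
pack rows [262 291] mouth rows [247 249] cols [246 313]
```

send_rows --rows '[[[0,0,0.005,0,0,0,1],[0,0,0.01,0,0,0,1],[0,0,0.01,0,0,0,1],[0,0,0.01,0,0,0,0.25],[0,0,0.01,0,0,0,0.15],[0,0,0.01,0,0,0,0.15],[0,0,-0.02,0,0,0,0.15],[0,0,-0.06,0,0,0,0.15],[0,0,-0.09,0,0,0,0.3],[0,0,-0.14,0,0,0,0.4],[0,0,-0.14,0,0,0,0.4],[0,0,-0.14,0,0,0,0.4],[0,0,-0.14,0,0,0,0.4]]]'

```text
time_s: 43.7
position: [489.2, 158.4, 254.2]
eef_rot: [3.134, -0.192, -0.004]
wrist_force: [-0.2, 0.5, -1.1]
finger_gap: 0.301
grasp_force: 0.0
```

Run:
```python
from h import *
P,Rm=cur();print(P)
a,p=shot('wrist','w17.png');cv2.imwrite('pics/w17c.png',cv2.resize(a[60:280,150:420],None,fx=2.9,fy=2.7))
t,q=shot('top');print('top packs',[(round(d['p'],2),np.round(d['extent'])) for d in recognise('top','pack1_center')])
```

```text
[489.24950957 158.42490961 254.22199611]
top packs []
```

View pics/w17c.png

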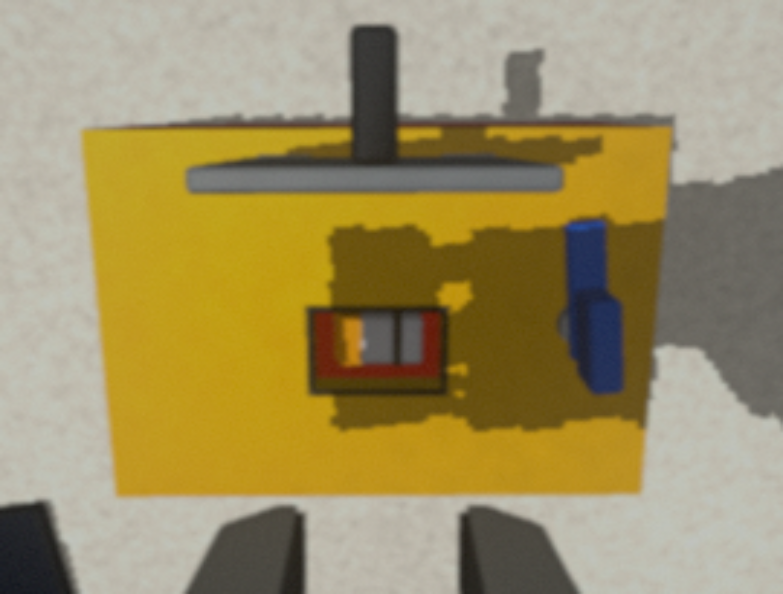

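Run:
```python
from h import *
a=cv2.imread('pics/w17.png');p=camera_params('wrist')
for v in (178,184,190): print(v,[(c,*map(int,a[v,c])) for c in range(254,308)if c<272 or c>290])
print([(r,*map(int,a[r,285])) for r in range(170,208)])
print('proj mouth',proj(p,[bw(4,21,105),bw(4,-21,105),bw(-24,21,105),bw(-24,-21,105)]).round(1).tolist())
for z in (60,74,90): print(z,proj(p,[bw(-1,15,z),bw(-1,-15,z),bw(-19,0,z)]).round(1).tolist())
```

```text
178 [(254, 23, 145, 181), (255, 27, 115, 143), (256, 30, 71, 87), (257, 29, 49, 62), (258, 18, 45, 82), (259, 10, 38, 101), (260, 14, 38, 107), (261, 16, 37, 106), (262, 12, 35, 106), (263, 13, 35, 104), (264, 17, 48, 105), (265, 11, 59, 102), (266, 10, 68, 103), (267, 5, 77, 114), (268, 14, 93, 137), (269, 19, 107, 157), (270, 13, 109, 160), (271, 18, 109, 160), (291, 79, 80, 84), (292, 79, 81, 82), (293, 79, 81, 82), (294, 74, 75, 84), (295, 52, 56, 86), (296, 30, 36, 99), (297, 13, 30, 104), (298, 10, 25, 100), (299, 14, 30, 103), (300, 19, 36, 101), (301, 7, 38, 86), (302, 12, 42, 64), (303, 14, 40, 50), (304, 15, 51, 68), (305, 10, 75, 96), (306, 11, 80, 103), (307, 13, 80, 103)]
184 [(254, 19, 146, 184), (255, 25, 118, 148), (256, 36, 79, 95), (257, 29, 49, 61), (258, 21, 50, 79), (259, 10, 41, 96), (260, 14, 35, 104), (261, 10, 35, 106), (262, 17, 34, 105), (263, 10, 33, 104), (264, 16, 46, 107), (265, 9, 57, 105), (266, 9, 65, 105), (267, 12, 78, 114), (268, 17, 99, 146), (269, 18, 125, 181), (270, 25, 132, 194), (271, 18, 131, 193), (291, 94, 96, 96), (292, 92, 93, 95), (293
[... 1229 characters left out ...]
, 68, 71), (184, 65, 67, 72), (185, 64, 69, 70), (186, 65, 67, 70), (187, 64, 68, 71), (188, 66, 69, 72), (189, 64, 68, 71), (190, 65, 66, 71), (191, 66, 68, 71), (192, 66, 69, 71), (193, 60, 65, 71), (194, 41, 48, 73), (195, 26, 37, 91), (196, 16, 33, 102), (197, 13, 33, 104), (198, 7, 34, 101), (199, 14, 42, 97), (200, 16, 56, 84), (201, 15, 62, 78), (202, 11, 61, 77), (203, 11, 55, 72), (204, 13, 44, 54), (205, 17, 43, 52), (206, 12, 58, 73), (207, 13, 77, 98)]
proj mouth [[258.3, 176.2], [303.3, 176.0], [258.9, 204.8], [302.8, 204.7]]
60 [[266.6, 171.8], [294.8, 171.7], [280.8, 188.2]]
74 [[266.1, 174.5], [295.4, 174.4], [280.8, 191.5]]
90 [[265.5, 177.9], [296.1, 177.8], [280.8, 195.6]]
```

send_rows --rows '[[[-0.01,0.025,0.04,0,0,0,0.4],[-0.01,0.025,0.075,0,0,0,0.4],[-0.01,0.025,0.075,0,0,0,0.4],[-0.01,0.025,0.075,0,0,0,0.4],[-0.01,0.025,0.075,0,0,0,0.4]]]'

```text
time_s: 44.48
position: [478.5, 135.7, 182.1]
eef_rot: [-3.135, 0.192, -0.006]
wrist_force: [-0.4, 0.6, -0.1]
finger_gap: 0.297
grasp_force: 0.0
```

Run:
```python
from h import *
a,p=shot('wrist','v1.png')
```

send_rows --rows '[[[0,-0.05,0,0,0,0,0.4],[0,-0.05,0,0,0,0,0.4],[0,-0.05,0,0,0,0,0.4],[0,-0.05,0,0,0,0,0.4],[0,-0.05,0,0,0,0,0.4]]]'

```text
time_s: 45.15
position: [483.6, 183.7, 180.8]
eef_rot: [3.135, -0.195, 0.002]
wrist_force: [-0.5, -0.7, 0.6]
finger_gap: 0.301
grasp_force: 0.0
```

Run:
```python
from h import *
a=cv2.imread('pics/v1.png');b,p=shot('wrist','v2.png')
print('mouth now',proj(p,[bw(4,21,105),bw(4,-21,105),bw(-24,0,105)]).round(1).tolist())
A=np.hstack([cv2.resize(i[190:270,200:360],None,fx=2.5,fy=4) for i in (a,b)]);cv2.imwrite('pics/v12.png',A);print(A.shape)
```

```text
mouth now [[285.4, 185.6], [343.6, 185.3], [313.6, 222.1]]
(320, 800, 3)
```

View pics/v12.png

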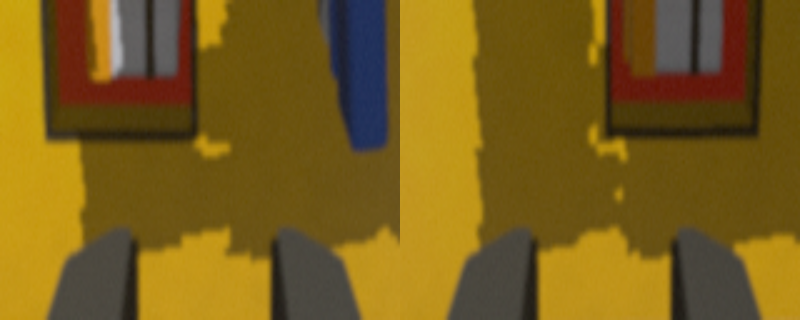

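Run:
```python
from h import *
P,Rm=cur();print(P,yawof(Rm))
print(rel(P,Rm,[586.2,148,290],rot(-1.689)))
```

```text
[483.54576659 183.85450752 180.80288352] -1.6948157901049865
[0.1064, 0.023, -0.1091, 0.0009, -0.001, -0.0058]
```

send_rows --rows '[[[0,0.023,-0.06,0,0,-0.006,0.4],[0,0.023,-0.109,0,0,-0.006,0.4],[0.03,0.023,-0.109,0,0,-0.006,0.4],[0.08,0.023,-0.109,0,0,-0.006,0.4],[0.106,0.023,-0.109,0,0,-0.006,0.4],[0.106,0.023,-0.109,0,0,-0.006,0.4],[0.106,0.023,-0.109,0,0,-0.006,0.4],[0.106,0.023,-0.109,0,0,-0.006,0.4]]]'

```text
time_s: 46.2
position: [584.7, 149.5, 290.1]
eef_rot: [3.136, -0.181, 0.0]
wrist_force: [0.3, -0.7, 0.3]
finger_gap: 0.3
grasp_force: 0.0
```

Run:
```python
from h import *
P,Rm=cur();print(P,yawof(Rm))
print(rel(P,Rm,[586.2,148.5,180],rot(-1.689)))
a,p=shot('wrist','w18.png')
# fin visible? dark pixels above the fingers
for d in recognise('wrist','lid_fin')[:2]: print(d['p'],np.round(d['extent']))
print('fin pred tip (1.7rad)',proj(p,[bw(50-100*np.cos(1.7)+h*np.sin(1.7),0,105.5+100*np.sin(1.7)+h*np.cos(1.7)) for h in (6,36)]).round(0).tolist())
g=cv2.cvtColor(a,cv2.COLOR_BGR2GRAY);print([(r,np.nonzero(g[r,240:325]<60)[0][[0,-1]]+240 if (g[r,240:325]<60).any() else None) for r in range(150,290,10)])
```

```text
[584.68752621 149.48919012 290.09673684] -1.6863324137959896
[0.0016, 0.0008, 0.1101, 0.0002, -0.0003, 0.0027]
0.69 [282. 224. 102.  54.]
fin pred tip (1.7rad) [[284.0, 232.0], [284.0, 194.0]]
[(150, None), (160, None), (170, None), (180, array([240, 324])), (190, array([240, 324])), (200, array([279, 307])), (210, array([256, 319])), (220, array([243, 322])), (230, array([240, 324])), (240, array([240, 324])), (250, array([252, 311])), (260, array([250, 313])), (270, array([248, 315])), (280, array([245, 317]))]
```

send_rows --rows '[[[0.001,0,0.05,0,0,0.002,0.4],[0.001,0,0.085,0,0,0.002,0.4],[0.001,0,0.1,0,0,0.002,0.4],[0.001,0,0.11,0,0,0.002,0.4],[0.001,0,0.11,0,0,0.002,0.4],[0.001,0,0.11,0,0,0.002,1],[0.001,0,0.11,0,0,0.002,1],[0.001,0,0.11,0,0,0.002,1],[0.001,0,0.11,0,0,0.002,1]]]' --squeeze 12

```text
time_s: 47.42
position: [587.5, 148.0, 180.7]
eef_rot: [3.135, -0.187, 0.004]
wrist_force: [0.4, -1.4, 3.5]
finger_gap: 0.105
grasp_force: 12.0
```

Run:
```python
from h import *
P,Rm=cur();print(P,yawof(Rm))
f=lambda t:np.array([50-90*np.cos(t)+24*np.sin(t),0,90*np.sin(t)+24*np.cos(t)])
t0=1.68
for t in [1.5,1.3,1.1,.95,.8,.65,.5,.38,.26,.15,.05,0,-.04]: print(t,rel(P,Rm,P+B@(f(t)-f(t0)),Rm)[:3])
```

```text
[587.54116429 148.00303427 180.67539209] -1.6900307234924048
1.5 [-0.0161, 0.0, -0.0047]
1.3 [-0.0346, 0.0, -0.0064]
1.1 [-0.0531, -0.0, -0.0044]
0.95 [-0.0665, -0.0, -0.0005]
0.8 [-0.0792, -0.0, 0.0053]
0.65 [-0.0908, -0.0, 0.013]
0.5 [-0.1012, -0.0, 0.0224]
0.38 [-0.1084, -0.0001, 0.0309]
0.26 [-0.1146, -0.0001, 0.0402]
0.15 [-0.1192, -0.0001, 0.0493]
0.05 [-0.1225, -0.0001, 0.058]
0 [-0.1238, -0.0001, 0.0625]
-0.04 [-0.1247, -0.0001, 0.0661]
```

send_rows --rows '[[[-0.016,0,-0.0047,0,0,0,1],[-0.0346,0,-0.0064,0,0,0,1],[-0.0531,0,-0.0044,0,0,0,1],[-0.0665,0,-0.0005,0,0,0,1],[-0.0792,0,0.0053,0,0,0,1],[-0.0908,0,0.013,0,0,0,1],[-0.1012,0,0.0224,0,0,0,1],[-0.1084,0,0.031,0,0,0,1],[-0.1146,0,0.04,0,0,0,1],[-0.1192,0,0.0493,0,0,0,1],[-0.1225,0,0.058,0,0,0,1],[-0.1238,0,0.0625,0,0,0,1],[-0.1245,0,0.065,0,0,0,1],[-0.1245,0,0.065,0,0,0,1],[-0.1245,0,0.065,0,0,0,1]]]'

```text
time_s: 49.3
position: [464.6, 162.8, 116.4]
eef_rot: [3.135, -0.188, 0.006]
wrist_force: [-1.3, -6.2, 16.3]
finger_gap: 0.11
grasp_force: 12.0
```

send_rows --rows '[[[0,0,-0.001,0,0,0,0.7],[0,0,-0.002,0,0,0,0.3],[0,0,-0.002,0,0,0,0.3],[0,0,-0.03,0,0,0,0.3],[0,0,-0.08,0,0,0,0.3],[0,0,-0.12,0,0,0,0.3],[0.035,0.067,-0.12,0,0,-0.09,0.3],[0.035,0.067,-0.12,0,0,-0.09,0.3],[0.035,0.067,-0.12,0,0,-0.09,0.3],[0.035,0.067,-0.12,0,0,-0.09,0.3],[0.035,0.067,-0.12,0,0,-0.09,0.3]]]'

```text
time_s: 50.68
position: [489.4, 94.7, 234.4]
eef_rot: [-3.141, 0.04, 0.0]
wrist_force: [0.4, -1.6, 1.1]
finger_gap: 0.347
grasp_force: 0.0
```

Run:
```python
from h import *
P,Rm=cur();print(P,yawof(Rm))
a,p=shot('wrist','w19.png')
for n in ('button_grip','lid_fin'):
  for d in recognise('wrist',n)[:2]: print(n,d['p'],np.round(d['extent'],1))
print(proj(p,[bw(0,-66,143),bw(36,-63,119),bw(-40,0,141.5),bw(-50,0,111.5),bw(-50,40,111.5),bw(50,-40,111.5)]).round(1).tolist())
m=cv2.inRange(cv2.cvtColor(a,cv2.COLOR_BGR2HSV),(105,180,40),(125,255,255));m[:,330:]=0;m[:,:220]=0
ys,xs=np.nonzero(m);print('blue',xs.min(),xs.max(),ys.min(),ys.max(),[(y,xs[ys==y].min(),xs[ys==y].max()) for y in range(ys.min(),ys.max()+1,6)])
print(rel(P,Rm,[493.1,92.2,123],rot(-1.60)))
```

```text
[489.36459507  94.72010062 234.38261337] -1.5963638808762297
button_grip 0.58 [284.5 187.3  19.3  71.7]
lid_fin 0.65 [205.9 188.9  99.8 131.7]
[[284.8, 206.5], [285.2, 155.6], [199.4, 245.3], [206.6, 242.1], [162.3, 238.2], [259.0, 134.6]]Traceback (most recent call last):
  File "<stdin>", line 8, in <module>
    return umr_minimum(a, axis, None, out, keepdims, initial, where)
ValueError: zero-size array to reduction operation minimum which has no identity
```

send_rows --rows '[[[0.0037,0.0026,0.05,0,0,0.004,0.3],[0.0037,0.0026,0.09,0,0,0.004,0.3],[0.0037,0.0026,0.105,0,0,0.004,0.3],[0.0037,0.0026,0.112,0,0,0.004,0.3],[0.0037,0.0026,0.112,0,0,0.004,0.3],[0.0037,0.0026,0.112,0,0,0.004,1],[0.0037,0.0026,0.112,0,0,0.004,1],[0.0037,0.0026,0.112,0,0,0.004,1],[0.0037,0.0026,0.112,0,0,0.004,1]]]' --squeeze 12

```text
time_s: 51.95
position: [494.3, 92.6, 123.5]
eef_rot: [-3.139, 0.048, -0.004]
wrist_force: [-0.1, 5.0, 2.1]
finger_gap: 0.104
grasp_force: 12.0
```

send_rows --rows '[[[0,0,0,0,0,-0.15,1],[0,0,0,0,0,-0.3,1],[0,0,0,0,0,-0.45,1],[0,0,0,0,0,-0.6,1],[0,0,0,0,0,-0.75,1],[0,0,0,0,0,-0.9,1],[0,0,0,0,0,-1.05,1],[0,0,0,0,0,-1.2,1],[0,0,0,0,0,-1.35,1],[0,0,0,0,0,-1.47,1],[0,0,0,0,0,-1.48,1],[0,0,0,0,0,-1.48,1],[0,0,0,0,0,-1.48,0.5],[0,0,0,0,0,-1.48,0.3],[0,0,0,0,0,-1.48,0.3],[0,0,-0.05,0,0,-1.48,0.3],[0,0,-0.11,0,0,-1.48,0.3],[0.022,0,-0.17,0,0,-1.48,0.3],[0.022,0,-0.17,0,0,-1.48,0.3],[0.022,0,-0.17,0,0,-1.48,0.3]]]'

```text
time_s: 54.45
position: [514.9, 88.9, 292.0]
eef_rot: [2.354, 2.079, -0.003]
wrist_force: [-0.0, 0.2, -1.3]
finger_gap: 0.352
grasp_force: 0.0
```

Run:
```python
from h import *
P,Rm=cur();print(P,yawof(Rm))
a,p=shot('wrist','w20.png')
for n in ('button_grip','lid_fin'):
  for d in recognise('wrist',n)[:2]: print(n,d['p'],np.round(d['extent'],1))
hs=cv2.cvtColor(a,cv2.COLOR_BGR2HSV)
m=cv2.inRange(hs,(105,170,30),(128,255,255));u,v=proj(p,bw(0,-66,119))[0].astype(int)
n,l,st,c=cv2.connectedComponentsWithStats(m);
for i in range(1,n):
  if st[i,4]>100:
    yy,xx=np.nonzero(l==i);print(st[i],'tip',ti:=(xx[yy<yy.min()+3].mean(),yy.min()))
    t=tobin(ray(p,*ti,119));print(t,np.arctan2(t[0],t[1]+66))
for t in (0,.05,.1): # predicted lid free-edge corners and fin top at lid angles
  f=lambda r,h,y:bw(50-r*np.cos(t)+h*np.sin(t),y,105.5+r*np.sin(t)+h*np.cos(t))
  print(t,proj(p,[f(100,6,40),f(100,6,-40),f(90,36,0)]).round(1).tolist())
print('arm tip pred',[proj(p,bw(36*np.sin(q),-66+36*np.cos(q),119)).round(1).tolist() for q in (0,.1,.2)])
u,v=proj(p,bw(-50,20,111.5))[0].astype(int);print(u,v,[(c,*map(int,a[v,c])) for c in range(u-8,u+9)])
```

```text
[514.90588399  88.87097545 292.01339461] -0.12404892107896504
button_grip 0.62 [259.2 175.4  14.6  58. ]
lid_fin 0.66 [254.8 113.6 106.7  88.6]
[254 149  10  22 193] tip (np.float64(258.6521739130435), np.int64(149))
[  0.50865102 -29.61540343 119.        ] 0.01397893433784289
[255 175   8  29 209] tip (np.float64(257.85), np.int64(175))
[ -0.9010187  -55.56120632 119.        ] -0.08610104724140623
[352 258  31  37 781] tip (np.float64(363.8125), np.int64(258))
[ 111.52100676 -147.40987129  119.        ] 2.2013713718552306
[ 242  265   80   64 2889] tip (np.float64(298.0), np.int64(265))
[  40.42639696 -155.54350236  119.        ] 2.7175151662090813
[ 231  365  102   41 2914] tip (np.float64(281.1210191082803), np.int64(365))
[  21.53398711 -288.80527464  119.        ] 3.045242555569624
0 [[203.7, 73.8], [209.4, 158.5], [210.9, 119.3]]
0.05 [[203.0, 73.4], [208.8, 159.3], [212.0, 119.6]]
0.1 [[202.6, 73.0], [208.4, 160.1], [213.5, 119.9]]
arm tip pred [[[258.1, 149.4]], [[261.8, 149.6]], [[265.5, 150.1]]]
205 96 [(197, 25, 135, 165), (198, 32, 139, 170), (199, 30, 137, 168), (200, 31, 139, 169), (201, 28, 138, 168), (202, 29, 137, 167), (203, 27, 137, 168), (204, 27, 135, 165), (205, 43, 127, 153), (206, 70, 110, 124), (207, 93, 99, 103), (208, 102, 103, 99), (209, 103, 104, 101), (210, 104, 104, 102), (211, 106, 105, 104), (212, 104, 105, 102), (213, 103, 104, 101)]
```

```bash
python3 -c "
from plant import *
print(job_done())"
```

```text
the job is handed in; nothing more can be done
None
```

I dropped all five packs through the neck into the bin, pressed the lid shut, turned the turnbutton back across it (camera reading 0.01 rad) and handed the job in at about 55 s; no verdict came back.

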